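# Unload the drying rack into the slotted crate and send it into the sanding bay

## Robot

A 6-joint arm with a two-finger parallel gripper is mounted at the origin on the work surface. World frame = base frame: x ahead of the robot, y to its left, z up, the work surface at z = 0. Lengths are in m, angles in rad, forces in N, time in s.
With the tool pointing down it reaches from about 0.425 to 0.95 m from the base axis. Payload 3.5 kg.
Tool frame: the origin (TCP) lies between the finger pads; the fingertips stand 19 mm ahead of it and the grasp point (between the pads) is the TCP; z points along the fingers, y is the line along which they close (so a half turn about z gives the same grasp; the last joint's range is limited). The gripper opens to 85 mm and grips with 20 to 120 N. Pads are 22 mm wide; open, the fingers measure 114 mm over their backs; the gripper's body (76 mm by 85 mm) begins 54 mm behind the grasp point. The pads swing forward as they close: fully open they stand 13 mm farther back than shut.
Start: joints at [-1.272, 0.286, 1.577, -0, 1.279, -0.15], TCP at [0.293, -0.608, 0.25] pointing down, gripper open.
Joint ranges: [-2.77, 2.77], [-0.9, 2.22], [0.21, 2.48], [-1.53, 4.67], [0.24, 2.81], [-2.84, 2.84]. Speed limits (rad/s): [2.79, 2.79, 3.14, 3.14, 3.14, 3.14].

## Interface

Orientations are given as a unit quaternion [x, y, z, w].
In Python, from plant import monitor, eyes, ctrl gives the robot as it stands.
- The arm moves only by the shell command python3 -m handwheel 'ROWS' [FORCE]. ROWS is JSON, a list of rows, each a list of 7 numbers: the shift along the tool's x, y, z in units of 40 cm (1.0 is 40 cm), then the turn, a rotation vector about the tool's x, y, z in units of pi rad (1.0 is pi rad), then the opening, from -1 (shut) to 1 (fully open). A call has 1 to 12 rows; each row is the pose to reach, as a shift and turn from the pose commanded when the call began, along the tool's axes at that moment, turning the shorter way round; what a row does not reach only later rows make up. A row lasts 1/8 s, in which the tool goes at most 62.5 mm and 10.7 degrees, less where a joint would pass 70% of its speed; a pose out of reach is approached as far as the arm can. A call with a number of a shift or a turn outside -1 to 1 is refused whole. A call with a gripper value outside its range is refused whole. The fingers move at their own pace and stop on an object; FORCE is the grip in N (left out, the last holds). Time passes only in rows, so rows that repeat a pose let the fingers close. It gives the time, the measured TCP pose, the force, the opening and the grip force at its end, in the units of the state.
- monitor.get_state(): the state, without advancing time (a new reading comes with each control period).
- eyes.read_camera(name): name is "side" or "top"; returns the picture (384x512x3 uint8, red, green, blue); there is no depth.
- eyes.camera_params(name): a dict with "K" (3x3 intrinsics, pixels), "k1" (the pictures are not rectified: a ray, as slopes to the right and down, at radius r is drawn at 1 + k1 r^2 times it, then the intrinsics apply), "R" (3x3) and "t" (3): a world point X has camera coordinates R X + t. Camera axes: x right, y down, z forward; pixel columns grow to the right and rows downward; lengths in m; the calibration is good to about 2 mm. A picture is of the moment at which its call begins. camera_params takes no time and is no camera call.
- ctrl.sign_off(): hands the job in; it is judged then, once.
The state is a dict: "time": time; "qpos": joint angles; "dq": joint speeds; "joint_efforts": joint torques, N m; "eef_pos": TCP position; "tcp_rot": TCP orientation; "contact_force": force on the tool from outside, world axes, zero at the start; "wrist_torque": the same for the moment, N m; "opening": opening from 0.0 (shut) to 1.0 (fully open); "finger_force": force on a finger pad.
Only numpy, scipy, OpenCV 4.12 (cv2) and the standard library are available. Lean on these libraries where they do the work, as an engineer would, in place of code of your own. Each camera call takes 0.05 s, during which the arm holds its last target. There are 200 camera calls.

## Task

Draw every plywood panel up out of the wooden drying rack and stand each one on edge in a slot of its own in the slotted crate on the roller track, lowering it right down without dropping it, while the crate is still well short of the bay. When all are in, push the loaded crate along the rollers until it is fully home against the end of the station bay, then throw the station's hand lever all the way over. Keep the crate on its rollers and leave the sanding belt, the sanding block and the ear defenders where they are.

Things in the scene. Friction and masses are not known exactly. Their poses are not given: they have to be found in the camera images.
- rack: fixed wooden drying rack: open-topped box 120 (x) x 256 (y) x 62 mm high, floor 10 mm thick, origin at the centre of its underside. Five slots at y = -80, -40, 0, 40, 80 mm, each 16 mm wide along y, between teeth on both side walls (teeth tops 60 mm high, 14 mm deep in x). A panel stands in a slot on the floor, faces square to y, and shows 70 mm above the teeth
- crate: loose plywood crate on the rollers, 120 (x) x 256 (y) x 64 mm high, end walls (y = -128 and +128 mm) 78 mm high, 8 mm thick; floor 8 mm thick; about 0.7 kg; origin at the centre of its underside. Five slots like the rack's at y = -80, -40, 0, 40, 80 mm, 16 mm wide, teeth tops 58 mm high, 108 mm clear in x between the side walls. Rolls along its y
- track: fixed roller track, 600 mm along its y, 148 mm wide, origin at its centre on the table. 12 free steel rollers, tops at 50 mm, between side rails 58 mm high, 132 mm apart; stop 60 mm high at the -y end. The bay is the +y end: side cheeks 98 mm high from y = 40 to 300 mm and a grey extraction head 170 mm high, its face at y = 290 mm the end stop
- bay (a point): where the crate's origin is when the crate is home against the end stop: on the rollers' tops, at y = 161 mm of the track, axes as the track's (+y into the bay)
- lever (a joint): hand lever of the station, rad: about 0 as it leans towards -x of the track (off), 1.0 thrown fully over towards +x; stays where it is left
- lever_tip (a point): tip of that black lever, a bar 90 mm long on a small grey box standing on the table at x = -175, y = 200 mm of the track; pushed at its tip it swings in the track's x-z plane
- panel1: a bare plywood sample panel, 100 wide (its x) x 10 thick (its y) x 120 mm high (its z), about 80 g; standing on edge in a slot of the rack at the start; origin at the centre of its underside; absent in some runs. All panels are alike and interchangeable
- panel2: a bare plywood sample panel, 100 wide (its x) x 10 thick (its y) x 120 mm high (its z), about 80 g; standing on edge in a slot of the rack at the start; origin at the centre of its underside; absent in some runs. All panels are alike and interchangeable
- panel3: a bare plywood sample panel, 100 wide (its x) x 10 thick (its y) x 120 mm high (its z), about 80 g; standing on edge in a slot of the rack at the start; origin at the centre of its underside; absent in some runs. All panels are alike and interchangeable
- panel4: a bare plywood sample panel, 100 wide (its x) x 10 thick (its y) x 120 mm high (its z), about 80 g; standing on edge in a slot of the rack at the start; origin at the centre of its underside; absent in some runs. All panels are alike and interchangeable
- panel5: a bare plywood sample panel, 100 wide (its x) x 10 thick (its y) x 120 mm high (its z), about 80 g; standing on edge in a slot of the rack at the start; origin at the centre of its underside; absent in some runs. All panels are alike and interchangeable
- belt: bystander: a brown sanding belt standing on its edge as a ring, diameter 90, 60 mm high; origin at the centre of its underside
- block: bystander: a cork sanding block, 100 x 62 x 34 mm; origin at the centre of its underside
- defenders: bystander: blue ear defenders lying flat, about 145 x 185 x 32 mm, origin between the two cups on the table
Not all that is in view belongs to the job. What is shaped like the panel3 but blue is not meant.

How it is judged:
On the way, in this order (a step that is already met when the one before it is completed fails the run):
1. every panel stands on edge, right down in a slot of the crate and let go, the crate still well short of the bay (z of panel1 in the frame of crate between 0 and 0.015 m and x of panel1 in the frame of crate between -0.02 and 0.02 m and y of panel1 in the frame of crate between -0.09 and 0.09 m and angle between each of panel1, panel2, panel3, panel4, panel5's own z axis and vertical below 0.2 rad and angle between the y axis of each of panel1, panel2, panel3, panel4, panel5 and the y axis of crate, either way round below 0.2 rad and z of panel2 in the frame of crate between 0 and 0.015 m and x of panel2 in the frame of crate between -0.02 and 0.02 m and y of panel2 in the frame of crate between -0.09 and 0.09 m and z of panel3 in the frame of crate between 0 and 0.015 m and x of panel3 in the frame of crate between -0.02 and 0.02 m and y of panel3 in the frame of crate between -0.09 and 0.09 m and z of panel4 in the frame of crate between 0 and 0.015 m and x of panel4 in the frame of crate between -0.02 and 0.02 m and y of panel4 in the frame of crate between -0.09 and 0.09 m and z of panel5 in the frame of crate between 0 and 0.015 m and x of panel5 in the frame of crate between -0.02 and 0.02 m and y of panel5 in the frame of crate between -0.09 and 0.09 m and contact force between the fingers and panel1 below 0.1 N and contact force between the fingers and panel2 below 0.1 N and contact force between the fingers and panel3 below 0.1 N and contact force between the fingers and panel4 below 0.1 N and contact force between the fingers and panel5 below 0.1 N and angle between crate's own z axis and vertical below 0.06 rad and z of crate in the frame of bay between -0.008 and 0.008 m and y of crate in the frame of bay below -0.08 m), for 0.2 s.
2. the loaded crate is home in the bay, within 15 mm of its end stop (z of panel1 in the frame of crate between 0 and 0.015 m and x of panel1 in the frame of crate between -0.02 and 0.02 m and y of panel1 in the frame of crate between -0.09 and 0.09 m and angle between each of panel1, panel2, panel3, panel4, panel5's own z axis and vertical below 0.2 rad and angle between the y axis of each of panel1, panel2, panel3, panel4, panel5 and the y axis of crate, either way round below 0.2 rad and z of panel2 in the frame of crate between 0 and 0.015 m and x of panel2 in the frame of crate between -0.02 and 0.02 m and y of panel2 in the frame of crate between -0.09 and 0.09 m and z of panel3 in the frame of crate between 0 and 0.015 m and x of panel3 in the frame of crate between -0.02 and 0.02 m and y of panel3 in the frame of crate between -0.09 and 0.09 m and z of panel4 in the frame of crate between 0 and 0.015 m and x of panel4 in the frame of crate between -0.02 and 0.02 m and y of panel4 in the frame of crate between -0.09 and 0.09 m and z of panel5 in the frame of crate between 0 and 0.015 m and x of panel5 in the frame of crate between -0.02 and 0.02 m and y of panel5 in the frame of crate between -0.09 and 0.09 m and y of crate in the frame of bay above -0.015 m and x of crate in the frame of bay between -0.012 and 0.012 m and angle between crate's own z axis and vertical below 0.06 rad and z of crate in the frame of bay between -0.008 and 0.008 m), for 0.2 s.
3. the lever is thrown over (past 0.8 rad) (value of joint lever above 0.8 rad), for 0.2 s.
At the end, for the whole second after the job is handed in: every panel stands on edge in a slot of the crate (underside within 7 mm of the crate's floor, leaning less than 0.2 rad, square to the crate within 0.2 rad), the crate sits level on the rollers within 15 mm of the bay's end stop, the lever is past 0.8 rad, and all is at rest (all of step 2 and value of joint lever above 0.8 rad and linear speed of each of crate, panel1, panel2, panel3, panel4, panel5 below 0.03 m/s); the robot touches nothing.
It fails at once if a panel is dropped (falls free faster than 0.9 m/s) ((linear speed of panel1 above 0.9 m/s and contact force between the fingers and panel1 below 0.1 N) or (linear speed of panel2 above 0.9 m/s and contact force between the fingers and panel2 below 0.1 N) or (linear speed of panel3 above 0.9 m/s and contact force between the fingers and panel3 below 0.1 N) or (linear speed of panel4 above 0.9 m/s and contact force between the fingers and panel4 below 0.1 N) or (linear speed of panel5 above 0.9 m/s and contact force between the fingers and panel5 below 0.1 N)).
It fails at once if the crate is lifted off its rollers by more than 40 mm (z of crate in the frame of bay above 0.04 m).
It fails at once if a bystander (sanding belt, sanding block, ear defenders) is moved more than 40 mm (distance of any of belt, block, defenders from where it was at the start of the episode above 0.04 m).
Of panel1, panel2, panel3, panel4, panel5 only 3 to 5 are there at a start; the rules pass over those that are not, and their reading is None.
At some moment in a run one of crate may be knocked a few centimetres aside while the robot is not near it.
It also fails if it takes over 210 s, if anything falls off the work surface, if the arm or the gripper's body presses on something with over 40 N, if the wrist force passes 120 N, or if a joint passes its speed limit or range.

## Working session

There is one attempt and no reset: what is moved stays moved. The work goes in short steps, Python scripts to look and compute and a shell command to move; the robot and the scene stay as the last step left them, time stands still between calls to the robot, and variables do not carry over. Pictures are saved under pics/ and viewed, at most 14 in all, crops included, and the job is handed in when it is done.

```bash
ls; mkdir -p pics
python3 - <<'E'
from plant import monitor, eyes
import cv2,numpy as np
print(monitor.get_state())
for n in("top","side"):
    im=eyes.read_camera(n); cv2.imwrite(f"pics/{n}0.png",im[:,:,::-1])
    p=eyes.camera_params(n); print(n,{k:np.round(v,4).tolist() for k,v in p.items()})
    print("cam",-np.array(p["R"]).T@p["t"])
E
```

```text
pics
{'time': 0.0, 'qpos': array([-1.27201050e+00,  2.87199808e-01,  1.57816743e+00, -7.42294944e-06,
        1.27861663e+00, -1.50014254e-01]), 'dq': array([ 0.00030313,  0.00010059,  0.0011762 , -0.00023698, -0.00121999,
       -0.00024056]), 'joint_efforts': array([ 7.12845722e-04, -4.05979764e+01, -2.92625517e+01, -1.49042844e-04,
        5.76516250e-03, -1.66315218e-06]), 'eef_pos': array([ 0.29270635, -0.60755363,  0.24892955]), 'tcp_rot': array([ 9.74926851e-01,  2.22522370e-01, -9.23973372e-05, -1.19203799e-03]), 'contact_force': array([ 0.94064308, -0.38047049,  0.30636194]), 'wrist_torque': array([ 0.00948202, -0.0098032 , -0.00038903]), 'finger_force': 0.0, 'opening': 1.0005638329478053}
top {'K': [[383.2475, 0.0, 260.7413], [0.0, 383.2475, 194.0909], [0.0, 0.0, 1.0]], 'k1': -0.0316, 'R': [[0.028, -0.9995, 0.0135], [-0.9966, -0.029, -0.0777], [0.0781, -0.0113, -0.9969]], 't': [-0.0292, 0.5118, 1.1592]}
cam [ 0.42030739 -0.00128074  1.1957758 ]
side {'K': [[489.1656, 0.0, 253.5842], [0.0, 489.1656, 188.0227], [0.0, 0.0, 1.0]], 'k1': 0.0116, 'R': [[0.7122, -0.7019, 0.0036], [-0.4263, -0.4367, -0.7922], [0.5576, 0.5627, -0.6103]], 't': [-0.3908, 0.2821, 1.3054]}
cam [-0.32937207 -0.88565112  1.02156004]
```

View pics/top0.png

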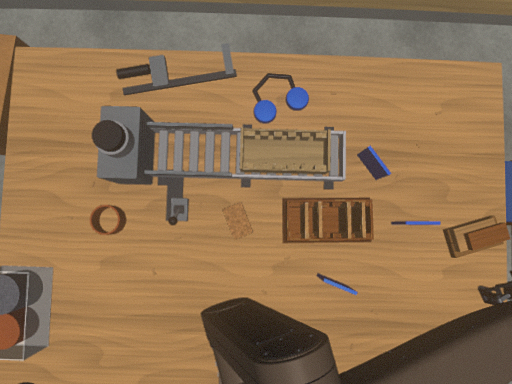

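View pics/side0.png

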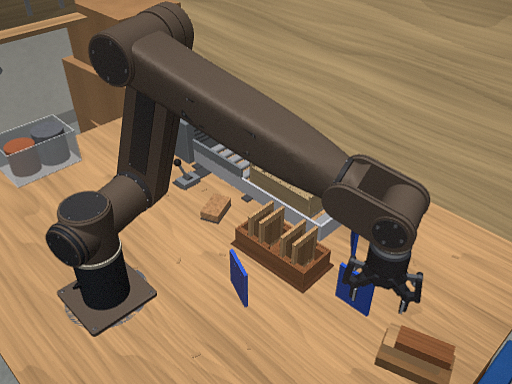

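The top view shows the rack at about cols 283-372, rows 198-242, with about four panels. The track runs cols 150-345 and rows 122-182, with the crate at 242-330. The lever is near (175,212), and blue decoys stand around. Next I'll enlarge the area.

```bash
cat > h.py <<'E'
import numpy as np,cv2
from plant import monitor,eyes
from scipy.spatial.transform import Rotation as Ro
P={n:eyes.camera_params(n) for n in("top","side")}
def ray(n,uv):
    p=P[n];K=np.array(p["K"]);d=np.array([(uv[0]-K[0,2])/K[0,0],(uv[1]-K[1,2])/K[1,1]])
    rd=np.hypot(*d);r=rd
    for _ in range(20): r=rd/(1+p["k1"]*r*r)
    R=np.array(p["R"]);c=-R.T@p["t"]
    return c,R.T@np.append(d*(r/rd if rd else 1),1)
def pt(n,uv,z):
    c,d=ray(n,uv);return c+d*(z-c[2])/d[2]
def px(n,X):
    p=P[n];q=np.array(p["R"])@X+p["t"];s=q[:2]/q[2];s=s*(1+p["k1"]*(s@s));return s*p["K"][0][0]+np.array(p["K"])[:2,2]
def snap(n,f=None):
    im=eyes.read_camera(n)[:,:,::-1].copy()
    if f: cv2.imwrite("pics/"+f,im)
    return im
def crop(im,x0,y0,x1,y1,s,f): cv2.imwrite("pics/"+f,cv2.resize(im[y0:y1,x0:x1],None,fx=s,fy=s,interpolation=cv2.INTER_CUBIC))
def state():
    s=monitor.get_state();return s["time"],s["eef_pos"],s["tcp_rot"]
def go(target,yaw=None):
    """shift in tool axes (units of 40cm) and turn (pi) to target; yaw = world angle of tool y line, tool down"""
    t,p,q=state();R=Ro.from_quat(q)
    sh=R.inv().apply(np.array(target)-p)/0.4
    o=np.zeros(3)
    if yaw is not None:
        y=np.array([np.cos(yaw),np.sin(yaw),0])
        if y@R.apply([0,1,0])<0:y=-y
        z=np.array([0,0,-1.]);T=Ro.from_matrix(np.c_[np.cross(y,z),y,z])
        o=(R.inv()*T).as_rotvec()/np.pi
    return np.round(sh,4).tolist(),np.round(o,4).tolist()
E
python3 - <<'E'
from h import *
im=cv2.imread("pics/top0.png"); crop(im,145,100,385,250,3.3,"c1.png")
E
```

```text
(no output)
```

View pics/c1.png

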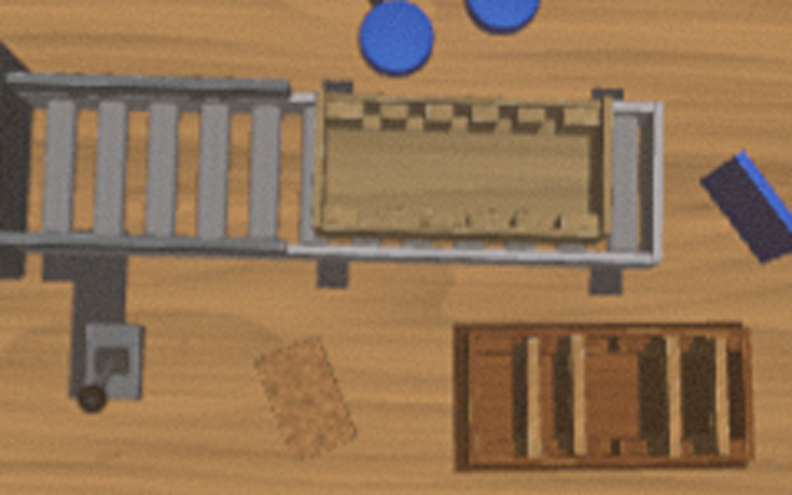

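The crop shows four panels, with tops at crop cols 533, 578, 672 and 721 and rows 335-455. The crate's end walls are at cols 320 and 606, and the lever tip is at (92,398).

Run:
```python
from h import *
f=lambda u,v:(u/3.3+145-.35,v/3.3+100-.35)
def show(k,u,v,z): print(k,np.round(pt("top",f(u,v),z)*1000,1))
for u in(533,578,672,721):
    show("ptop",u+1,336,.130);show("pbot",u,455,.130)
for u,v in((456,324),(743,324),(750,466),(456,470)):show("rack",u,v,.062)
for u,v in((316,92),(316,237),(611,97),(611,242)):show("crate end",u,v,.128)
for u,v in((655,103),(655,262)):show("track -y stop",u,v,.06)
for u,v in((290,84),(285,247)):show("cheek -y end",u,v,.098)
for u,v in((86,324),(142,324),(142,398),(86,398)):show("box",u,v,.04)
show("tip",92,398,.09)
```

```text
ptop [ 486.9 -141.5  130. ]
pbot [ 386.7 -142.6  130. ]
ptop [ 488.  -179.7  130. ]
pbot [ 387.7 -180.5  130. ]
ptop [ 490.2 -259.7  130. ]
pbot [ 389.8 -260.   130. ]
ptop [ 491.4 -301.6  130. ]
pbot [ 390.9 -301.6  130. ]
rack [499.9 -80.   62. ]
rack [ 507.4 -339.8   62. ]
rack [ 379.9 -347.    62. ]
rack [369.4 -83.1  62. ]
crate end [691.4  49.5 128. ]
crate end [565.9  45.5 128. ]
crate end [ 695.2 -204.6  128. ]
crate end [ 569.2 -206.2  128. ]
track -y stop [ 708.5 -258.1   60. ]
track -y stop [ 561.6 -259.6   60. ]
cheek -y end [705.5  74.2  98. ]
cheek -y end [560.4  73.5  98. ]
box [491.6 257.   40. ]
box [493.1 205.8  40. ]
box [425.6 202.9  40. ]
box [424.1 253.9  40. ]
tip [424.1 237.6  90. ]
```

Run:
```python
from h import *
print(go((.441,-.3015,.25),np.radians(90.7)),go((.441,-.3015,.112),np.radians(90.7)))
for n in("top",):
    pass
```

```text
([0.666, -0.5287, -0.001], [-0.0007, 0.0, 0.139]) ([0.6658, -0.528, 0.344], [-0.0007, 0.0, 0.139])
```

```bash
python3 -m handwheel '[[0.2,-0.16,0,0,0,0.042,0],[0.4,-0.32,0,0,0,0.083,-0.3],[0.53,-0.42,0,0,0,0.11,-0.3],[0.62,-0.5,0,0,0,0.139,-0.3],[0.666,-0.529,0,0,0,0.139,-0.3],[0.666,-0.529,0,0,0,0.139,-0.3],[0.666,-0.529,0,0,0,0.139,-0.3],[0.666,-0.529,0,0,0,0.139,-0.3]]' 50
python3 - <<'E'
from h import *
print(state(),go((.441,-.3015,.112),np.radians(90.7)))
snap("side","s1.png");im=snap("top","t1.png")
crop(im,145,100,385,250,3.3,"c2.png")
E
```

```text
time: 1.1
eef_pos: [0.4408, -0.3024, 0.2501]
tcp_rot: [1.0, 0.006, -0.0, 0.0]
contact_force: [0.3, -0.3, 0.5]
opening: 0.35
finger_force: 0.0
(1.1, array([ 0.44078261, -0.30241206,  0.25006423]), array([ 9.99982109e-01,  5.97505448e-03, -2.74042450e-04,  7.44149071e-05])) ([0.0008, -0.0023, 0.3452], [0.0, 0.0002, -0.0001])
```

View pics/c2.png

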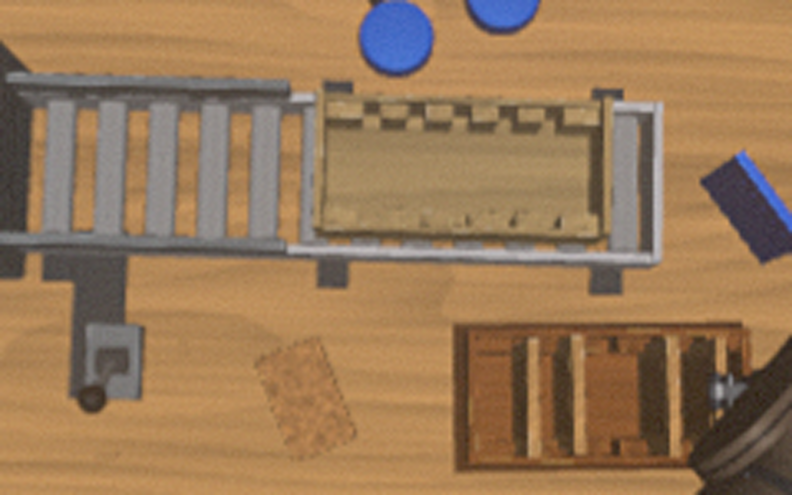

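View pics/s1.png

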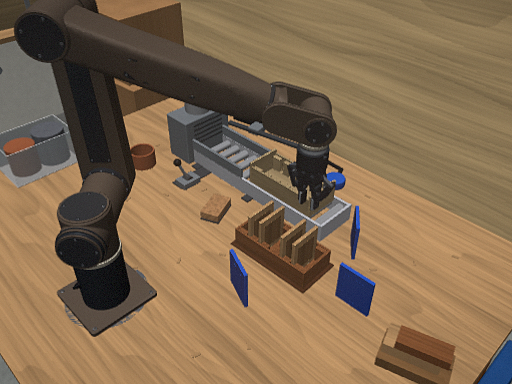

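The arm is over the panel at about crop (725,390) and the crate hasn't moved. Next I lower and grip.

```bash
python3 -m handwheel '[[0.001,-0.002,0.12,0,0,0,-0.3],[0.001,-0.002,0.24,0,0,0,-0.3],[0.001,-0.002,0.31,0,0,0,-0.3],[0.001,-0.002,0.345,0,0,0,-0.3],[0.001,-0.002,0.345,0,0,0,-0.3],[0.001,-0.002,0.345,0,0,0,-1],[0.001,-0.002,0.345,0,0,0,-1],[0.001,-0.002,0.345,0,0,0,-1],[0.001,-0.002,0.345,0,0,0,-1],[0.001,-0.002,0.345,0,0,0,-1]]' 50
python3 -m handwheel '[[0,0,-0.04,0,0,0,-1],[0,0,-0.1,0,0,0,-1],[0,0,-0.2,0,0,0,-1],[0,0,-0.32,0,0,0,-1],[0,0,-0.44,0,0,0,-1],[0,0,-0.5,0,0,0,-1],[0,0,-0.55,0,0,0,-1],[0,0,-0.55,0,0,0,-1],[0,0,-0.55,0,0,0,-1],[0,0,-0.55,0,0,0,-1]]'
python3 - <<'E'
from h import *
ii=[snap("top") for _ in range(4)];im=np.mean(ii,0)
cv2.imwrite("pics/t2.png",im)
# profile of brightness at plane z=.108 along y, on crate +x teeth row and -x teeth row; and end walls
g=im.mean(2).astype(np.float32)
for x,z in((.681,.108),(.683,.108),(.577,.108),(.63,.128)):
    ys=np.arange(-.225,.065,.001)
    uv=np.array([px("top",np.array([x+ (-.0135)*(y+.079),y,z])) for y in ys],np.float32)
    v=cv2.remap(g,uv[None,:,0],uv[None,:,1],cv2.INTER_LINEAR)[0]
    print(x,z);print([int(a) for a in v])
E
```

```text
time: 2.45
eef_pos: [0.4424, -0.302, 0.114]
tcp_rot: [1.0, 0.006, 0.001, 0.001]
contact_force: [-0.1, -0.9, 5.6]
opening: 0.106
finger_force: 49.8
time: 3.7
eef_pos: [0.441, -0.3006, 0.3304]
tcp_rot: [1.0, 0.006, -0.001, -0.001]
contact_force: [-0.4, -0.5, -0.0]
opening: 0.11
finger_force: 49.1
0.681 0.108
[133, 136, 136, 135, 135, 135, 135, 135, 134, 133, 133, 131, 130, 129, 136, 142, 147, 144, 140, 137, 134, 130, 121, 102, 83, 78, 89, 101, 113, 126, 139, 144, 145, 146, 146, 145, 145, 144, 143, 142, 142, 141, 140, 141, 143, 144, 144, 143, 143, 143, 142, 142, 141, 140, 138, 134, 131, 120, 103, 86, 78, 73, 69, 70, 73, 76, 78, 79, 81, 80, 80, 79, 84, 89, 94, 108, 121, 132, 133, 135, 136, 136, 136, 136, 137, 137, 137, 137, 136, 135, 134, 133, 133, 132, 132, 130, 127, 125, 110, 95, 79, 76, 73, 71, 74, 76, 79, 80, 82, 82, 80, 79, 80, 84, 88, 98, 113, 128, 133, 134, 134, 135, 136, 137, 137, 137, 137, 136, 136, 136, 135, 135, 134, 134, 133, 132, 129, 127, 117, 98, 80, 72, 75, 76, 78, 79, 81, 81, 80, 80, 82, 83, 84, 90, 96, 103, 113, 124, 132, 133, 134, 135, 136, 137, 138, 137, 137, 136, 135
[... 4242 characters left out ...]
33, 134, 134, 133, 133, 132, 132, 131, 131, 132, 132, 132, 133, 133, 133, 133, 132, 132, 131, 131, 131, 131, 131, 131, 131, 131, 132, 132, 132, 132, 132, 131, 131, 131, 130, 130, 131, 132, 132, 132, 132, 132, 132, 131, 132, 132, 132, 131, 131, 131, 131, 131, 131, 131, 130, 130, 131, 132, 132, 131, 131, 130, 130, 130, 130, 130, 130, 131, 131, 131, 131, 131, 131, 132, 131, 131, 130, 129, 130, 130, 131, 131, 131, 131, 131, 131, 129, 126, 123, 116, 106, 97, 103, 113, 121, 126, 131, 135, 137, 139, 140, 142, 143, 144, 144, 144, 142, 138, 135, 131, 126, 122, 122, 121, 121, 121, 122][ WARN:0@1.515] global loadsave.cpp:1063 imwrite_ Unsupported depth image for selected encoder is fallbacked to CV_8U.
```

```bash
cat >> h.py <<'E'
def prof(im,A,B,n):
    X=np.linspace(A,B,n);uv=np.array([px("top",x) for x in X],np.float32)
    return cv2.remap(im.astype(np.float32),uv[None,:,0],uv[None,:,1],cv2.INTER_LINEAR)[0]
def slots(im,y0=-.078,xt=.682):
    """centres of dark gaps between +x teeth, z=.108"""
    ys=np.arange(y0-.11,y0+.11,.0005)
    g=np.mean([prof(im.mean(2),[xt+d-.0135*(-.11),ys[0],.108],[xt+d-.0135*.11,ys[-1],.108],len(ys)) for d in(-.002,0,.002)],0)
    k=g<108;e=np.flatnonzero(np.diff(k.astype(int)));
    runs=[(ys[a],ys[b]) for a,b in zip(e[:-1],e[1:]) if k[a+1]]
    return [(round((a+b)*500,1),round((b-a)*1000,1)) for a,b in runs]
E
python3 - <<'E'
from h import *
im=cv2.imread("pics/t2.png");print(slots(im))
for y in(-.2025,.045):
    v=np.array([prof(im,[.54,y+d,.128],[.72,y+d,.128],91) for d in(-.001,.001)]).mean(0)
    print(y,[tuple(int(c) for c in r) for r in v][:24],'...',[tuple(int(c) for c in r) for r in v][-30:])
print(go((.63,-.1585,.33)))
E
```

```text
[(np.float64(-159.0), np.float64(17.0)), (np.float64(-118.2), np.float64(17.5)), (np.float64(-78.2), np.float64(16.5)), (np.float64(-37.7), np.float64(15.5)), (np.float64(1.0), np.float64(15.0))]
-0.2025 [(72, 78, 84), (72, 77, 84), (73, 77, 84), (77, 81, 88), (83, 88, 94), (97, 100, 107), (122, 124, 130), (153, 153, 159), (174, 173, 178), (181, 180, 186), (147, 154, 167), (109, 127, 147), (84, 109, 133), (85, 109, 134), (85, 109, 133), (84, 106, 127), (80, 99, 116), (73, 91, 107), (76, 102, 122), (85, 122, 147), (92, 133, 159), (94, 135, 163), (94, 136, 164), (96, 137, 164)] ... [(98, 138, 166), (97, 138, 166), (97, 138, 166), (99, 140, 168), (99, 141, 168), (99, 140, 168), (101, 142, 169), (102, 142, 169), (103, 141, 169), (102, 140, 168), (102, 141, 169), (104, 143, 171), (103, 141, 170), (102, 141, 170), (100, 140, 170), (96, 138, 168), (90, 124, 149), (83, 106, 124), (73, 85, 95), (74, 81, 91), (78, 95, 116), (85, 127, 167), (88, 135, 178), (88, 137, 181), (88, 134, 178), (88, 134, 178), (89, 135, 179), (89, 137, 180), (89, 138, 182), (90, 140, 185)]
0.045 [(82, 115, 145), (83, 
[... 196 characters left out ...]
100, 110, 121), (83, 98, 111), (73, 91, 103), (65, 84, 99), (70, 95, 114), (85, 118, 144), (94, 133, 161), (97, 137, 165), (96, 137, 163), (95, 136, 163), (94, 134, 161)] ... [(99, 141, 168), (97, 139, 166), (96, 138, 165), (96, 137, 164), (97, 137, 165), (97, 136, 164), (96, 135, 163), (94, 133, 161), (93, 134, 160), (93, 134, 161), (94, 133, 161), (93, 133, 162), (95, 134, 162), (96, 134, 162), (94, 133, 160), (97, 131, 156), (95, 126, 151), (89, 119, 146), (86, 115, 144), (85, 116, 146), (85, 121, 154), (87, 128, 167), (88, 134, 176), (90, 137, 181), (91, 137, 182), (91, 139, 183), (91, 140, 185), (92, 141, 188), (92, 141, 188), (91, 140, 185)]
([0.4759, -0.3504, 0.0038], [0.0, 0.0, 0.0])
```

```bash
python3 -m handwheel '[[0.1,-0.07,0,0,0,0,-1],[0.22,-0.15,0,0,0,0,-1],[0.34,-0.24,0,0,0,0,-1],[0.43,-0.31,0,0,0,0,-1],[0.48,-0.345,0,0,0,0,-1],[0.489,-0.3505,0,0,0,0,-1],[0.489,-0.3505,0,0,0,0,-1],[0.489,-0.3505,0.1,0,0,0,-1],[0.489,-0.3505,0.2,0,0,0,-1],[0.489,-0.3505,0.25,0,0,0,-1],[0.489,-0.3505,0.25,0,0,0,-1],[0.489,-0.3505,0.25,0,0,0,-1]]'
python3 - <<'E'
from h import *
im=snap("side","s3.png");crop(im,210,90,370,250,3.7,"c3.png");snap("top","t3.png")
print(go((.6352,-.1584,.162),np.radians(90.5)))
E
```

```text
time: 5.4
eef_pos: [0.6362, -0.1593, 0.2346]
tcp_rot: [1.0, 0.006, 0.002, 0.001]
contact_force: [-0.4, 0.3, -0.5]
opening: 0.112
finger_force: 49.1
([-0.0037, -0.0021, 0.1825], [0.0005, -0.0012, 0.001])
```

View pics/c3.png

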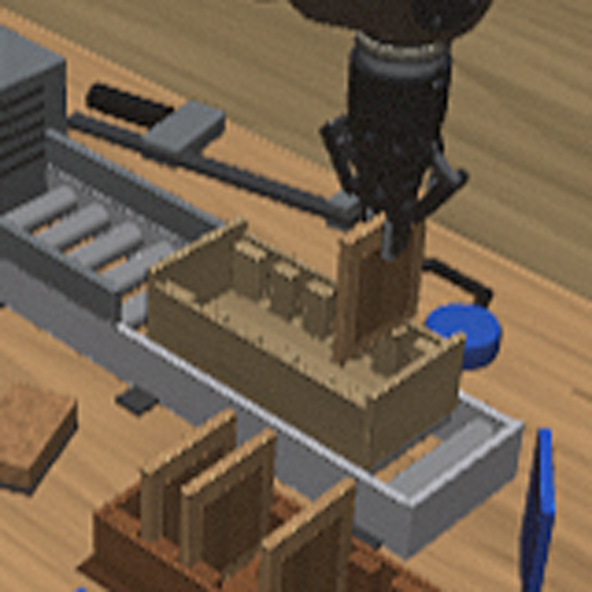

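The panel is held upright just above the lowest-y slot (crop about 340,355). I lower it slowly.

```bash
python3 -m handwheel '[[-0.003,-0.002,0.03,0,0,0,-1],[-0.003,-0.002,0.06,0,0,0,-1],[-0.003,-0.002,0.08,0,0,0,-1],[-0.003,-0.002,0.1,0,0,0,-1],[-0.003,-0.002,0.12,0,0,0,-1],[-0.003,-0.002,0.14,0,0,0,-1],[-0.003,-0.002,0.155,0,0,0,-1],[-0.003,-0.002,0.165,0,0,0,-1],[-0.003,-0.002,0.165,0,0,0,-1]]'
```

```text
time: 6.62
eef_pos: [0.634, -0.1577, 0.166]
tcp_rot: [1.0, 0.006, -0.0, -0.0]
contact_force: [-0.1, -0.4, -0.9]
opening: 0.109
finger_force: 49.1
```

```bash
python3 -m handwheel '[[0,0,0.004,0,0,0,-1],[0,0,0.008,0,0,0,-1],[0,0,0.011,0,0,0,-1],[0,0,0.011,0,0,0,-1],[0,0,0.011,0,0,0,-1]]'
```

```text
time: 7.25
eef_pos: [0.6343, -0.1578, 0.1621]
tcp_rot: [1.0, 0.006, 0.0, 0.0]
contact_force: [0.7, 0.1, 0.0]
opening: 0.114
finger_force: 49.2
```

```bash
python3 -m handwheel '[[0,0,0.003,0,0,0,-1],[0,0,0.006,0,0,0,-1],[0,0,0.006,0,0,0,-1]]'; python3 -m handwheel '[[0,0,0.003,0,0,0,-1],[0,0,0.006,0,0,0,-1],[0,0,0.006,0,0,0,-1]]'
```

```text
time: 7.62
eef_pos: [0.6345, -0.1579, 0.1621]
tcp_rot: [1.0, 0.006, 0.0, 0.0]
contact_force: [-4.2, 0.7, 8.4]
opening: 0.113
finger_force: 50.5
time: 8.0
eef_pos: [0.6346, -0.158, 0.1621]
tcp_rot: [1.0, 0.006, 0.0, 0.0]
contact_force: [-6.4, 1.6, 14.7]
opening: 0.108
finger_force: 51.6
```

Contact came exactly at the predicted 0.162. I release and go up, then look.

```bash
python3 -m handwheel '[[0,0,-0.01,0,0,0,-0.8],[0,0,-0.01,0,0,0,-0.4],[0,0,-0.01,0,0,0,-0.3],[0,0,-0.01,0,0,0,-0.3],[0,0,-0.05,0,0,0,-0.3],[0,0,-0.15,0,0,0,-0.3],[0,0,-0.27,0,0,0,-0.3],[-0.1,0.1,-0.3,0,0,0,-0.3],[-0.23,0.12,-0.3,0,0,0,-0.3],[-0.35,0.18,-0.3,0,0,0,-0.3],[-0.46,0.23,-0.3,0,0,0,-0.3],[-0.485,0.255,-0.3,0,0,0,-0.3]]'
python3 - <<'E'
from h import *
im=snap("top","t4.png");crop(im,210,110,385,245,3.4,"c4.png");print(slots(im))
print(go((.440,-.260,.112),np.radians(90.5)))
E
```

```text
time: 9.5
eef_pos: [0.4398, -0.263, 0.2785]
tcp_rot: [1.0, 0.005, 0.001, 0.001]
contact_force: [0.6, -0.5, 0.0]
opening: 0.35
finger_force: 0.0
[(np.float64(-156.0), np.float64(12.0)), (np.float64(-118.2), np.float64(17.5)), (np.float64(-78.5), np.float64(17.0)), (np.float64(-37.7), np.float64(15.5)), (np.float64(0.8), np.float64(15.5))]
([-0.0004, -0.0104, 0.4162], [0.0007, -0.0004, 0.0003])
```

View pics/c4.png

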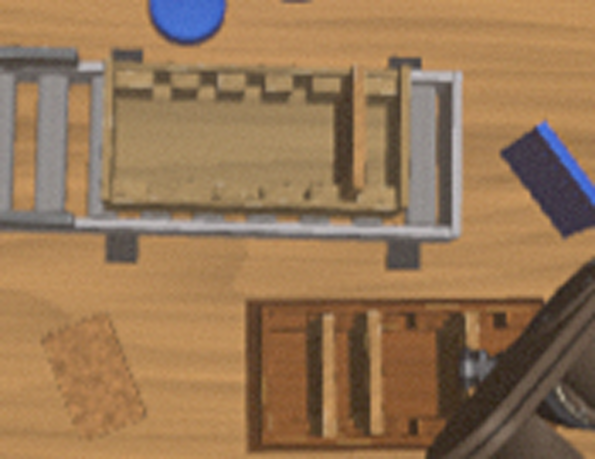

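The first panel stands in its slot (crop col 360), the crate hasn't moved, and the gripper is over the second panel. I pick that one up.

```bash
python3 -m handwheel '[[0,-0.01,0.08,0,0,0,-0.3],[0,-0.01,0.2,0,0,0,-0.3],[0,-0.01,0.32,0,0,0,-0.3],[0,-0.01,0.4,0,0,0,-0.3],[0,-0.01,0.416,0,0,0,-0.3],[0,-0.01,0.416,0,0,0,-0.3],[0,-0.01,0.416,0,0,0,-1],[0,-0.01,0.416,0,0,0,-1],[0,-0.01,0.416,0,0,0,-1],[0,-0.01,0.416,0,0,0,-1]]' 50
python3 -m handwheel '[[0,0,-0.04,0,0,0,-1],[0,0,-0.1,0,0,0,-1],[0,0,-0.2,0,0,0,-1],[0,0,-0.32,0,0,0,-1],[0,0,-0.44,0,0,0,-1],[0,0,-0.5,0,0,0,-1],[0,0,-0.55,0,0,0,-1],[0,0,-0.55,0,0,0,-1],[0,0,-0.55,0,0,0,-1]]'
python3 - <<'E'
from h import *
im=snap("top","t5.png");print(slots(im))
print(go((.635,-.1184,.234),np.radians(90.5)))
E
```

```text
time: 10.8
eef_pos: [0.4427, -0.2595, 0.1128]
tcp_rot: [1.0, 0.006, 0.002, 0.002]
contact_force: [1.5, -2.6, 5.9]
opening: 0.109
finger_force: 51.1
time: 11.92
eef_pos: [0.4408, -0.2575, 0.3288]
tcp_rot: [1.0, 0.006, -0.001, -0.001]
contact_force: [0.0, -0.4, -0.8]
opening: 0.111
finger_force: 50.2
[(np.float64(-156.0), np.float64(11.0)), (np.float64(-118.2), np.float64(17.5)), (np.float64(-78.2), np.float64(16.5)), (np.float64(-38.0), np.float64(15.0)), (np.float64(0.8), np.float64(15.5))]
([0.4903, -0.3412, 0.2362], [-0.0009, 0.0009, 0.001])
```

```bash
python3 -m handwheel '[[0.1,-0.07,0,0,0,0,-1],[0.22,-0.15,0,0,0,0,-1],[0.34,-0.24,0,0,0,0,-1],[0.43,-0.3,0,0,0,0,-1],[0.48,-0.335,0,0,0,0,-1],[0.49,-0.341,0,0,0,0,-1],[0.49,-0.341,0,0,0,0,-1],[0.49,-0.341,0.1,0,0,0,-1],[0.49,-0.341,0.19,0,0,0,-1],[0.49,-0.341,0.235,0,0,0,-1],[0.49,-0.341,0.235,0,0,0,-1],[0.49,-0.341,0.235,0,0,0,-1]]'
python3 - <<'E'
from h import *
im=snap("side","s6.png");im=snap("top","t6.png");print(slots(im))
print(go((.635,-.1184,.165),np.radians(90.5)))
E
```

```text
time: 13.48
eef_pos: [0.6365, -0.12, 0.2389]
tcp_rot: [1.0, 0.006, 0.002, 0.001]
contact_force: [-1.0, -0.2, -0.7]
opening: 0.11
finger_force: 50.2
[(np.float64(-38.0), np.float64(16.0)), (np.float64(1.0), np.float64(15.0))]
([-0.0047, -0.0037, 0.1853], [0.0004, -0.0011, 0.001])
```

```bash
python3 -m handwheel '[[-0.002,-0.002,0.03,0,0,0,-1],[-0.002,-0.002,0.06,0,0,0,-1],[-0.002,-0.002,0.08,0,0,0,-1],[-0.002,-0.002,0.1,0,0,0,-1],[-0.002,-0.002,0.12,0,0,0,-1],[-0.002,-0.002,0.14,0,0,0,-1],[-0.002,-0.002,0.155,0,0,0,-1],[-0.002,-0.002,0.17,0,0,0,-1],[-0.002,-0.002,0.18,0,0,0,-1],[-0.002,-0.002,0.185,0,0,0,-1],[-0.002,-0.002,0.185,0,0,0,-1]]'; python3 -m handwheel '[[0,0,0.003,0,0,0,-1],[0,0,0.006,0,0,0,-1],[0,0,0.006,0,0,0,-1]]'
```

```text
time: 14.95
eef_pos: [0.635, -0.1185, 0.1626]
tcp_rot: [1.0, 0.006, 0.0, 0.0]
contact_force: [2.6, 0.3, -1.6]
opening: 0.11
finger_force: 50.2
time: 15.32
eef_pos: [0.6352, -0.1186, 0.1609]
tcp_rot: [1.0, 0.006, 0.0, 0.0]
contact_force: [1.9, -0.5, 2.3]
opening: 0.112
finger_force: 50.7
```

```bash
python3 -m handwheel '[[0,0,0.003,0,0,0,-1],[0,0,0.005,0,0,0,-1],[0,0,0.005,0,0,0,-1]]'; python3 -m handwheel '[[0,0,-0.008,0,0,0,-0.8],[0,0,-0.008,0,0,0,-0.4],[0,0,-0.01,0,0,0,-0.3],[0,0,-0.01,0,0,0,-0.3],[0,0,-0.05,0,0,0,-0.3],[0,0,-0.15,0,0,0,-0.3],[0,0,-0.27,0,0,0,-0.3],[-0.1,0.1,-0.3,0,0,0,-0.3],[-0.23,0.12,-0.3,0,0,0,-0.3],[-0.35,0.14,-0.3,0,0,0,-0.3],[-0.46,0.15,-0.3,0,0,0,-0.3],[-0.485,0.155,-0.3,0,0,0,-0.3]]'
python3 - <<'E'
from h import *
im=snap("top","t7.png");crop(im,210,110,385,245,3.4,"c7.png");print(slots(im))
print(go((.4385,-.1805,.112),np.radians(90.5)))
E
```

```text
time: 15.7
eef_pos: [0.6354, -0.1187, 0.1608]
tcp_rot: [1.0, 0.006, 0.0, 0.0]
contact_force: [-0.3, -0.4, 9.2]
opening: 0.109
finger_force: 51.8
time: 17.2
eef_pos: [0.4401, -0.183, 0.2796]
tcp_rot: [1.0, 0.005, 0.001, 0.001]
contact_force: [-0.3, -0.1, 0.5]
opening: 0.352
finger_force: 0.0
[(np.float64(-155.7), np.float64(11.5)), (np.float64(-115.5), np.float64(12.0)), (np.float64(-78.2), np.float64(17.5)), (np.float64(-38.0), np.float64(16.0)), (np.float64(1.0), np.float64(15.0))]
([-0.0051, -0.0076, 0.4191], [0.0005, -0.0004, 0.0007])
```

View pics/c7.png

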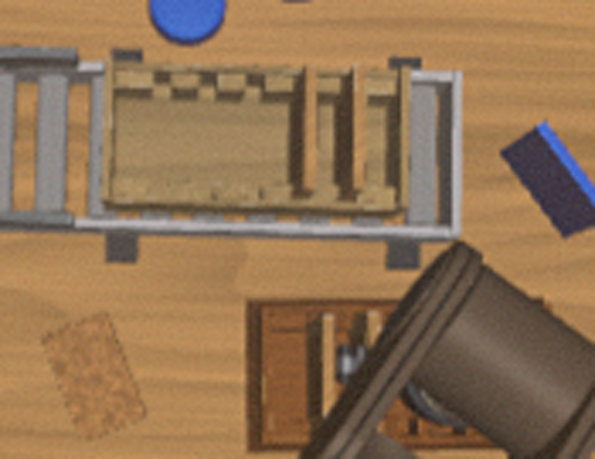

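Two panels now stand in the crate (crop cols 312 and 360). On to the third, which goes in the slot at y=-78.4.

```bash
python3 -m handwheel '[[-0.003,-0.007,0.08,0,0,0,-0.3],[-0.003,-0.007,0.2,0,0,0,-0.3],[-0.003,-0.007,0.32,0,0,0,-0.3],[-0.003,-0.007,0.4,0,0,0,-0.3],[-0.003,-0.007,0.418,0,0,0,-0.3],[-0.003,-0.007,0.418,0,0,0,-0.3],[-0.003,-0.007,0.418,0,0,0,-1],[-0.003,-0.007,0.418,0,0,0,-1],[-0.003,-0.007,0.418,0,0,0,-1],[-0.003,-0.007,0.418,0,0,0,-1]]' 50
python3 -m handwheel '[[0,0,-0.04,0,0,0,-1],[0,0,-0.1,0,0,0,-1],[0,0,-0.2,0,0,0,-1],[0,0,-0.32,0,0,0,-1],[0,0,-0.44,0,0,0,-1],[0,0,-0.5,0,0,0,-1],[0,0,-0.55,0,0,0,-1],[0,0,-0.55,0,0,0,-1],[0,0,-0.55,0,0,0,-1]]'
python3 - <<'E'
from h import *
im=snap("top","t8.png");print(slots(im))
print(go((.6355,-.0784,.234),np.radians(90.5)))
E
```

```text
time: 18.5
eef_pos: [0.4417, -0.1808, 0.1127]
tcp_rot: [1.0, 0.006, 0.002, 0.001]
contact_force: [1.7, -0.4, 5.5]
opening: 0.11
finger_force: 49.5
time: 19.62
eef_pos: [0.4398, -0.1796, 0.3299]
tcp_rot: [1.0, 0.006, -0.001, -0.001]
contact_force: [0.1, -0.9, -1.0]
opening: 0.107
finger_force: 49.0
[(np.float64(-155.7), np.float64(11.5)), (np.float64(-114.7), np.float64(10.5)), (np.float64(-78.2), np.float64(17.5)), (np.float64(-37.7), np.float64(15.5)), (np.float64(1.0), np.float64(15.0))]
([0.493, -0.2467, 0.238], [-0.0006, 0.0008, 0.001])
```

```bash
python3 -m handwheel '[[0.1,-0.05,0,0,0,0,-1],[0.22,-0.11,0,0,0,0,-1],[0.34,-0.17,0,0,0,0,-1],[0.43,-0.22,0,0,0,0,-1],[0.48,-0.24,0,0,0,0,-1],[0.492,-0.246,0,0,0,0,-1],[0.492,-0.246,0,0,0,0,-1],[0.492,-0.246,0.1,0,0,0,-1],[0.492,-0.246,0.19,0,0,0,-1],[0.492,-0.246,0.235,0,0,0,-1],[0.492,-0.246,0.235,0,0,0,-1],[0.492,-0.246,0.235,0,0,0,-1]]'
python3 - <<'E'
from h import *
im=snap("top","t9.png");print(slots(im))
print(go((.635,-.0784,.165),np.radians(90.5)))
E
```

```text
time: 21.18
eef_pos: [0.6368, -0.0798, 0.2393]
tcp_rot: [1.0, 0.006, 0.002, 0.0]
contact_force: [0.1, 0.5, -0.9]
opening: 0.108
finger_force: 49.1
[(np.float64(-39.5), np.float64(95.0))]
([-0.0055, -0.0037, 0.1864], [0.0004, -0.0012, 0.001])
```

```bash
python3 -m handwheel '[[-0.003,-0.002,0.03,0,0,0,-1],[-0.003,-0.002,0.06,0,0,0,-1],[-0.003,-0.002,0.08,0,0,0,-1],[-0.003,-0.002,0.1,0,0,0,-1],[-0.003,-0.002,0.12,0,0,0,-1],[-0.003,-0.002,0.14,0,0,0,-1],[-0.003,-0.002,0.155,0,0,0,-1],[-0.003,-0.002,0.17,0,0,0,-1],[-0.003,-0.002,0.18,0,0,0,-1],[-0.003,-0.002,0.186,0,0,0,-1],[-0.003,-0.002,0.186,0,0,0,-1]]'; python3 -m handwheel '[[0,0,0.003,0,0,0,-1],[0,0,0.006,0,0,0,-1],[0,0,0.008,0,0,0,-1],[0,0,0.008,0,0,0,-1]]'
```

```text
time: 22.6
eef_pos: [0.6348, -0.0785, 0.1626]
tcp_rot: [1.0, 0.006, -0.0, -0.0]
contact_force: [0.6, 0.0, -0.9]
opening: 0.11
finger_force: 49.1
time: 23.1
eef_pos: [0.6349, -0.0786, 0.1608]
tcp_rot: [1.0, 0.006, 0.0, 0.0]
contact_force: [-3.3, 0.4, 5.6]
opening: 0.109
finger_force: 50.0
```

```bash
python3 -m handwheel '[[0,0,-0.008,0,0,0,-0.8],[0,0,-0.008,0,0,0,-0.4],[0,0,-0.01,0,0,0,-0.3],[0,0,-0.01,0,0,0,-0.3],[0,0,-0.05,0,0,0,-0.3],[0,0,-0.15,0,0,0,-0.3],[0,0,-0.27,0,0,0,-0.3],[-0.1,0.06,-0.3,0,0,0,-0.3],[-0.23,0.1,-0.3,0,0,0,-0.3],[-0.35,0.14,-0.3,0,0,0,-0.3],[-0.46,0.15,-0.3,0,0,0,-0.3],[-0.49,0.157,-0.3,0,0,0,-0.3]]'
python3 - <<'E'
from h import *
im=snap("top","t10.png");crop(im,210,110,385,245,3.4,"c10.png");print(slots(im))
print(go((.4375,-.142,.112),np.radians(90.5)))
E
```

```text
time: 24.6
eef_pos: [0.4381, -0.1439, 0.2808]
tcp_rot: [1.0, 0.005, 0.001, 0.001]
contact_force: [-0.3, -0.2, -0.4]
opening: 0.352
finger_force: 0.0
[(np.float64(-155.7), np.float64(11.5)), (np.float64(-113.7), np.float64(8.5)), (np.float64(-73.7), np.float64(8.5)), (np.float64(-37.7), np.float64(16.5)), (np.float64(0.8), np.float64(15.5))]
([-0.0021, -0.0059, 0.4219], [0.0005, -0.0004, 0.0007])
```

View pics/c10.png

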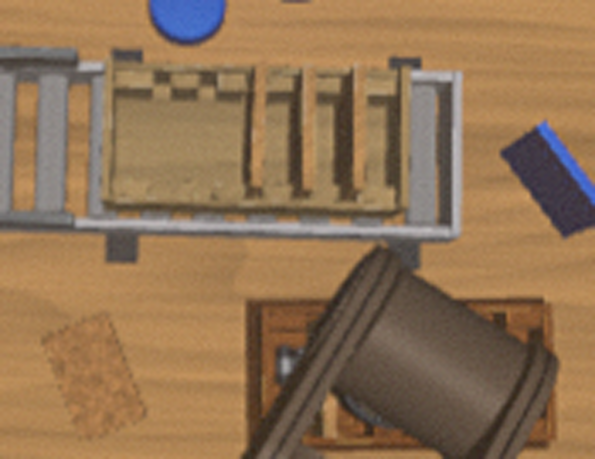

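Three are in (crop cols 258, 308 and 360). I pick the fourth for the slot at y=-38.

```bash
python3 -m handwheel '[[-0.001,-0.005,0.08,0,0,0,-0.3],[-0.001,-0.005,0.2,0,0,0,-0.3],[-0.001,-0.005,0.32,0,0,0,-0.3],[-0.001,-0.005,0.4,0,0,0,-0.3],[-0.001,-0.005,0.421,0,0,0,-0.3],[-0.001,-0.005,0.421,0,0,0,-0.3],[-0.001,-0.005,0.421,0,0,0,-1],[-0.001,-0.005,0.421,0,0,0,-1],[-0.001,-0.005,0.421,0,0,0,-1],[-0.001,-0.005,0.421,0,0,0,-1]]' 50
python3 -m handwheel '[[0,0,-0.04,0,0,0,-1],[0,0,-0.1,0,0,0,-1],[0,0,-0.2,0,0,0,-1],[0,0,-0.32,0,0,0,-1],[0,0,-0.44,0,0,0,-1],[0,0,-0.5,0,0,0,-1],[0,0,-0.55,0,0,0,-1],[0,0,-0.55,0,0,0,-1],[0,0,-0.55,0,0,0,-1]]'
python3 - <<'E'
from h import *
im=snap("top","t11.png");print(slots(im))
print(go((.6355,-.0384,.234),np.radians(90.5)))
E
```

```text
time: 25.9
eef_pos: [0.4406, -0.1425, 0.1131]
tcp_rot: [1.0, 0.006, 0.002, 0.001]
contact_force: [1.3, 0.9, 6.3]
opening: 0.108
finger_force: 49.6
time: 27.02
eef_pos: [0.4386, -0.1414, 0.3301]
tcp_rot: [1.0, 0.006, -0.001, -0.0]
contact_force: [-0.2, -0.5, 0.1]
opening: 0.107
finger_force: 48.8
[(np.float64(-155.7), np.float64(11.5)), (np.float64(-113.7), np.float64(8.5)), (np.float64(-73.7), np.float64(8.5)), (np.float64(-38.0), np.float64(16.0)), (np.float64(0.8), np.float64(15.5))]
([0.4962, -0.251, 0.2383], [-0.0004, 0.0008, 0.0011])
```

```bash
python3 -m handwheel '[[0.1,-0.05,0,0,0,0,-1],[0.22,-0.11,0,0,0,0,-1],[0.34,-0.17,0,0,0,0,-1],[0.43,-0.22,0,0,0,0,-1],[0.48,-0.24,0,0,0,0,-1],[0.494,-0.25,0,0,0,0,-1],[0.494,-0.25,0,0,0,0,-1],[0.494,-0.25,0.1,0,0,0,-1],[0.494,-0.25,0.19,0,0,0,-1],[0.494,-0.25,0.235,0,0,0,-1],[0.494,-0.25,0.235,0,0,0,-1],[0.494,-0.25,0.235,0,0,0,-1]]'
python3 -m handwheel '[[-0.002,-0.002,0.03,0,0,0,-1],[-0.002,-0.002,0.06,0,0,0,-1],[-0.002,-0.002,0.06,0,0,0,-1],[-0.002,-0.002,0.06,0,0,0,-1]]'
python3 - <<'E'
from h import *
snap("side","s12.png")
print(go((.635,-.0384,.1625),np.radians(90.5)))
E
```

```text
time: 28.58
eef_pos: [0.6363, -0.0397, 0.2393]
tcp_rot: [1.0, 0.006, 0.002, 0.0]
contact_force: [0.6, -0.4, -0.5]
opening: 0.11
finger_force: 48.9
time: 29.08
eef_pos: [0.6368, -0.0388, 0.2153]
tcp_rot: [1.0, 0.006, 0.003, 0.001]
contact_force: [4.3, -0.1, 6.4]
opening: 0.106
finger_force: 50.1
([-0.0053, -0.0013, 0.1319], [0.0004, -0.0022, 0.0011])
```

Run:
```python
from h import *
im=cv2.imread("pics/s12.png");crop(im,210,90,370,250,3.7,"c12.png")
```

```text
(no output)
```

View pics/c12.png

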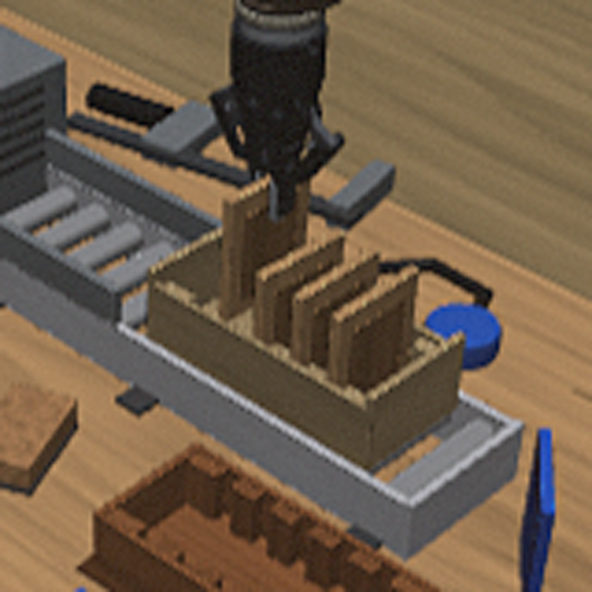

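The crate hasn't moved, but the panel is resting on the wall or tooth top at z≈0.113, with x about 2 mm high. I raise it, shift -3 mm in x and settle before going down again.

```bash
python3 -m handwheel '[[0,0,-0.02,0,0,0,-1],[-0.004,-0.001,-0.025,0,0,0,-1],[-0.008,-0.001,-0.025,0,0,0,-1],[-0.008,-0.001,-0.025,0,0,0,-1],[-0.008,-0.001,-0.025,0,0,0,-1],[-0.008,-0.001,-0.025,0,0,0,-1]]'
python3 - <<'E'
from h import *
print(go((.6335,-.0382,.20),np.radians(90.5)))
im=snap("top","t13.png")
g=im
# x extents: standing panels tops z=.178 at y=-.078,-.118,-.158 ; crate side edges
for y in(-.158,-.118,-.0785):
    v=prof(im.mean(2),[.56,y,.178],[.71,y,.178],76);print(y,[int(a) for a in v])
E
```

```text
time: 29.88
eef_pos: [0.6314, -0.0382, 0.2229]
tcp_rot: [1.0, 0.006, -0.0, -0.0]
contact_force: [0.2, -1.2, -1.2]
opening: 0.104
finger_force: 49.5
([0.0052, 0.0001, 0.0573], [-0.0, 0.0001, 0.0011])
-0.158 [93, 76, 74, 99, 118, 131, 137, 138, 134, 123, 103, 114, 125, 132, 133, 135, 136, 137, 137, 139, 140, 142, 145, 145, 144, 145, 145, 142, 138, 132, 136, 139, 140, 142, 139, 136, 133, 131, 135, 140, 142, 139, 135, 132, 135, 135, 135, 136, 133, 131, 132, 137, 138, 137, 135, 132, 127, 126, 128, 130, 133, 138, 146, 143, 140, 139, 138, 135, 133, 133, 138, 140, 140, 140, 140, 137]
-0.118 [88, 75, 75, 89, 119, 130, 121, 105, 97, 92, 101, 117, 129, 133, 133, 131, 134, 135, 138, 141, 146, 144, 142, 141, 144, 146, 146, 139, 136, 137, 138, 139, 139, 136, 131, 129, 128, 125, 117, 115, 108, 101, 94, 95, 95, 92, 86, 85, 85, 84, 87, 87, 86, 85, 83, 82, 83, 83, 85, 84, 78, 75, 73, 71, 68, 67, 68, 68, 66, 66, 68, 74, 73, 72, 74, 79]
-0.0785 [64, 64, 62, 58, 56, 56, 54, 56, 55, 54, 57, 55, 55, 58, 59, 64, 67, 65, 72, 75, 78, 79, 79, 80, 81, 81, 84, 86, 87, 86, 85, 86, 89, 89, 89, 97, 117, 107, 85, 60, 46, 45, 48, 50, 49, 52, 54, 53, 58, 61, 63, 63, 68, 70, 71, 73, 75, 76, 77, 78, 81, 82, 79, 83, 84, 83, 89, 94, 98, 99, 100, 106, 110, 109, 108, 109]
```

```bash
python3 -m handwheel '[[0.006,0,0.01,0,0,0,-1],[0.006,0,0.02,0,0,0,-1],[0.006,0,0.03,0,0,0,-1],[0.006,0,0.04,0,0,0,-1],[0.006,0,0.05,0,0,0,-1],[0.006,0,0.05,0,0,0,-1]]'
```

```text
time: 30.68
eef_pos: [0.6393, -0.0384, 0.2112]
tcp_rot: [1.0, 0.006, 0.009, 0.001]
contact_force: [5.1, 1.5, 15.3]
opening: 0.105
finger_force: 52.5
```

Run:
```python
from h import *
s=monitor.get_state();print(np.round(s["wrist_torque"],2),s["contact_force"].round(1))
f=lambda u,v:(u/3.7+210-.36,v/3.7+90-.36)
for k,u,v,z in(("p4",222,198,.2325),("p4'",243,205,.2325),("p3",256,268,.178),("p3'",268,275,.178),("p2",294,293,.178),("p1",331,318,.178),("p1 hi-x",415,266,.178),("p2hi",380,256,.178),("p3hi",342,237,.178),("p4hi?",308,165,.2325)):
    print(k,(pt("side",f(u,v),z)*1000).round(1))
im=cv2.imread("pics/s12.png");c=im[125:215,255:330];cv2.imwrite("pics/c14.png",cv2.resize(c,None,fx=8,fy=6.6,interpolation=cv2.INTER_CUBIC))
```

```text
[ 0.41 -0.35 -0.09] [ 5.1  1.5 15.3]
p4 [581.  -34.6 232.5]
p4' [585.6 -53.7 232.5]
p3 [586.9 -69.5 178. ]
p3' [586.6 -83.2 178. ]
p2 [ 582.9 -115.   178. ]
p1 [ 578.5 -158.4  178. ]
p1 hi-x [ 682.6 -158.8  178. ]
p2hi [ 673.2 -129.2  178. ]
p3hi [672.2 -88.6 178. ]
p4hi? [669.2 -49.2 232.5]
```

View pics/c14.png

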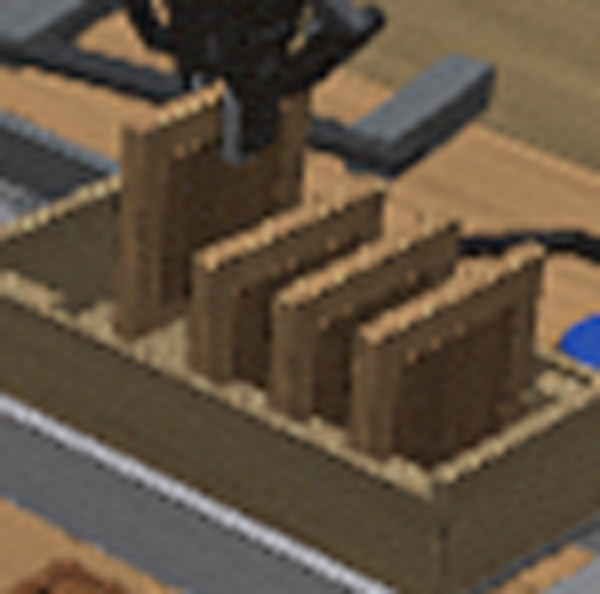

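The crop shows three panels seated alike and the fourth held with its lower corner at about (115,335), looking lower in the hand than expected. I check this by projection.

Run:
```python
from h import *
q=lambda X:((px("side",np.array(X))-[255,125])*[8,6.6]).round(0)
for y in(-.158,-.118,-.078):print("seated TL",q([.583,y+.005,.178]),q([.583,y-.005,.178]),"bottom TL@.058..108",q([.583,y+.005,.108]),"hi",q([.683,y-.005,.178]))
y=-.0388
print("p4 top",q([.583,y+.005,.2325]),q([.583,y-.005,.2325]),"bot",q([.583,y+.005,.1125]),q([.583,y-.005,.1125]),"hi bot",q([.683,y-.005,.1125]),"hi",q([.683,y-.005,.2325]))
print("tooth slot4 edges -x wall inner", [q([x,-.0384+d,.108]) for x in(.581,.595) for d in(.008,-.008)])
print("tip",q([.635,y,.2153-.019]))
```

```text
seated TL [350. 325.] [370. 334.] bottom TL@.058..108 [339. 448.] hi [544. 244.]
seated TL [269. 287.] [289. 297.] bottom TL@.058..108 [260. 410.] hi [463. 210.]
seated TL [190. 251.] [210. 260.] bottom TL@.058..108 [184. 373.] hi [384. 176.]
p4 top [119. 117.] [139. 126.] bot [112. 331.] [130. 339.] hi bot [300. 256.] hi [316.  46.]
tooth slot4 edges -x wall inner [array([102., 337.]), array([131., 351.]), array([127., 325.]), array([156., 339.])]
tip [219. 145.]
```

Run:
```python
from h import *
now=snap("side","s15.png");snap("top","t15.png")
G=lambda f:cv2.imread("pics/"+f).mean(2).astype(np.float32)
for name,(x0,x1,y0,y1) in {"crate corner":(304,340,176,222),"crate +y":(244,270,145,185),"p1":(298,325,160,200),"rack":(240,270,215,245)}.items():
    for a,b in(("s6.png","s12.png"),("s12.png","s15.png")):
        A,B=G(a)[y0:y1,x0:x1],G(b)[y0:y1,x0:x1]
        print(name,a,b,np.round(cv2.phaseCorrelate(A-A.mean(),B-B.mean(),cv2.createHanningWindow(A.shape[::-1],cv2.CV_32F)),2).tolist() if 0 else [np.round(v,2) for v in cv2.phaseCorrelate(A-A.mean(),B-B.mean(),cv2.createHanningWindow(A.shape[::-1],cv2.CV_32F))])
A=G("t11.png")
for f in("t13.png","t15.png"):
    B=G(f)
    for nm,(x0,x1,y0,y1) in {"-y end":(318,345,125,150),"+y end":(236,250,125,180)}.items():
        a,b=A[y0:y1,x0:x1],B[y0:y1,x0:x1];print(f,nm,[np.round(v,2) for v in cv2.phaseCorrelate(a-a.mean(),b-b.mean(),cv2.createHanningWindow(a.shape[::-1],cv2.CV_32F))])
cv2.imwrite("pics/c15.png",np.vstack([cv2.resize(now[125:195,255:330],None,fx=8,fy=4.2,interpolation=cv2.INTER_CUBIC),cv2.resize(cv2.imread("pics/t15.png")[115:185,225:350],(600,300),interpolation=cv2.INTER_CUBIC)]))
```

```text
crate corner s6.png s12.png [array([-0.06,  0.05]), np.float64(1.02)]
crate corner s12.png s15.png [array([-0.02, -0.14]), np.float64(0.98)]
crate +y s6.png s12.png [array([0.31, 0.07]), np.float64(0.99)]
crate +y s12.png s15.png [array([ 0.65, -0.05]), np.float64(0.96)]
p1 s6.png s12.png [array([0.24, 0.4 ]), np.float64(0.87)]
p1 s12.png s15.png [array([0.36, 0.09]), np.float64(0.96)]
rack s6.png s12.png [array([ 0.16, -0.17]), np.float64(0.45)]
rack s12.png s15.png [array([-0.03, -0.09]), np.float64(1.03)]
t13.png -y end [array([0.61, 0.6 ]), np.float64(0.99)]
t13.png +y end [array([ 34.38, 134.35]), np.float64(-0.0)]
t15.png -y end [array([0.45, 0.41]), np.float64(0.95)]
t15.png +y end [array([  4.09, -12.01]), np.float64(0.07)]
```

View pics/c15.png

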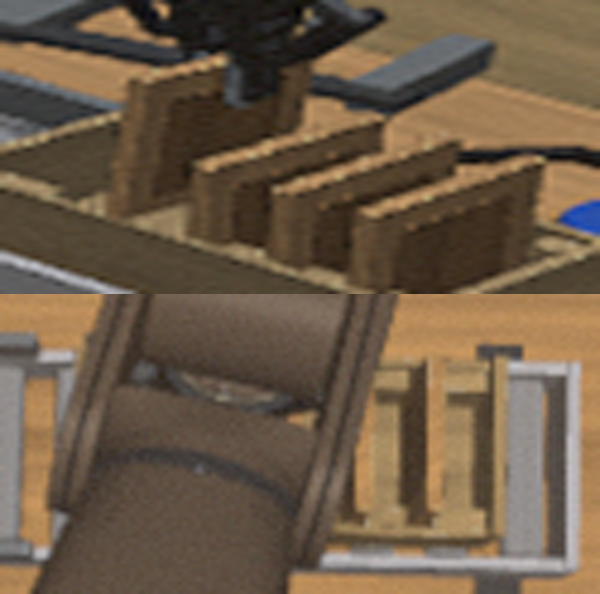

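The crate seems to have shifted a millimetre or two. I lift the panel, back off so the slots are visible, and measure again.

```bash
python3 -m handwheel '[[0,0,-0.03,0,0,0,-1],[0,0,-0.1,0,0,0,-1],[0,0,-0.22,0,0,0,-1],[-0.1,0.04,-0.29,0,0,0,-1],[-0.22,0.1,-0.29,0,0,0,-1],[-0.34,0.17,-0.29,0,0,0,-1],[-0.44,0.22,-0.29,0,0,0,-1],[-0.48,0.25,-0.29,0,0,0,-1],[-0.48,0.25,-0.29,0,0,0,-1],[-0.48,0.25,-0.29,0,0,0,-1],[-0.48,0.25,-0.29,0,0,0,-1]]'
python3 - <<'E'
from h import *
im=np.mean([snap("top") for _ in range(3)],0);cv2.imwrite("pics/t16.png",im);snap("side","s16.png")
o=cv2.imread("pics/t11.png");o3=cv2.imread("pics/t3.png")
for d in(-.006,-.003,0,.003): print(d,slots(o,xt=.682+d),slots(im,xt=.682+d))
for J in(o,im):
  for y in(-.2025,-.2015,.045,.046):
    v=prof(J[:,:,2],[.56,y,.128],[.71,y,.128],301);m=v>145;i=np.flatnonzero(m[20:])+20
    e=[round(560+k*.5) for k in np.flatnonzero(np.diff((prof(J[:,:,2],[.56,y,.128],[.71,y,.128],301)>140).astype(int)))];print(y,e)
  # end walls in y
  for x in(.60,.63,.67):
    v=prof(J.mean(2),[x,-.225,.128],[x,-.19,.128],71);w=prof(J.mean(2),[x,.03,.128],[x,.065,.128],71);
    print(x,v[::3].astype(int).tolist(),w[::3].astype(int).tolist())
E
```

```text
time: 32.15
eef_pos: [0.4436, -0.14, 0.3188]
tcp_rot: [1.0, 0.007, -0.0, -0.0]
contact_force: [-0.0, 0.1, -1.5]
opening: 0.115
finger_force: 50.1
-0.006 [(np.float64(-155.5), np.float64(13.0)), (np.float64(-133.2), np.float64(4.5)), (np.float64(-110.2), np.float64(16.5)), (np.float64(-89.7), np.float64(4.5)), (np.float64(-73.0), np.float64(10.0)), (np.float64(-65.2), np.float64(3.5)), (np.float64(-45.0), np.float64(4.0)), (np.float64(-18.0), np.float64(24.0))] [(np.float64(-155.2), np.float64(13.5)), (np.float64(-133.7), np.float64(3.5)), (np.float64(-110.5), np.float64(16.0)), (np.float64(-89.5), np.float64(4.0)), (np.float64(-72.7), np.float64(9.5)), (np.float64(-44.7), np.float64(3.5)), (np.float64(-18.0), np.float64(24.0))]
-0.003 [(np.float64(-155.7), np.float64(11.5)), (np.float64(-113.7), np.float64(8.5)), (np.float64(-73.7), np.float64(8.5)), (np.float64(-38.0), np.float64(16.0)), (np.float64(-0.5), np.float64(14.0))] [(np.float64(-155.7), np.float64(11.5)), (np.float64(-113.7), np.float64(9.5)), (np.float64(-73.7), np.float64(8.5)), (np.float64(-38.0), np.float64(16.0)), (np
[... 1837 characters left out ...]
120, 118, 108, 95, 96, 99, 116, 132, 133, 134, 136, 138, 141, 140, 135, 128, 119, 116, 116, 123, 131]
0.63 [145, 141, 139, 138, 138, 137, 139, 140, 140, 140, 138, 136, 131, 128, 131, 131, 128, 113, 89, 73, 64, 62, 64, 68] [127, 126, 127, 128, 123, 116, 103, 94, 108, 119, 126, 131, 133, 136, 140, 141, 140, 137, 133, 124, 116, 117, 117, 117]
0.67 [143, 141, 139, 139, 138, 139, 139, 140, 141, 140, 139, 138, 140, 142, 137, 132, 128, 120, 89, 68, 74, 82, 91, 98] [108, 107, 107, 108, 110, 107, 107, 109, 116, 127, 133, 132, 133, 135, 138, 140, 139, 139, 131, 123, 113, 105, 110, 115][ WARN:0@0.798] global loadsave.cpp:1063 imwrite_ Unsupported depth image for selected encoder is fallbacked to CV_8U.
```

The crate is where it was. The +x reaction force and the side-view edges both say the panel sits about 4 mm too far to -x in the grip, on the -x wall. I retry with TCP x≈0.640.

Run:
```python
from h import *
print(go((.640,-.0384,.234),np.radians(90.5)))
```

```text
([0.4947, -0.248, 0.2122], [-0.0001, 0.0001, 0.0013])
```

```bash
python3 -m handwheel '[[0.1,-0.05,0,0,0,0,-1],[0.22,-0.11,0,0,0,0,-1],[0.34,-0.17,0,0,0,0,-1],[0.43,-0.22,0,0,0,0,-1],[0.48,-0.24,0,0,0,0,-1],[0.494,-0.248,0,0,0,0.001,-1],[0.494,-0.248,0,0,0,0.001,-1],[0.494,-0.248,0.1,0,0,0.001,-1],[0.494,-0.248,0.18,0,0,0.001,-1],[0.494,-0.248,0.21,0,0,0.001,-1],[0.494,-0.248,0.21,0,0,0.001,-1],[0.494,-0.248,0.21,0,0,0.001,-1]]'
python3 -m handwheel '[[0,0,0,0,0,0,-1],[0,0,0,0,0,0,-1],[0,0,0,0,0,0,-1]]'
python3 - <<'E'
from h import *
print(go((.640,-.0384,.2),np.radians(90.5)))
im=snap("side","s17.png")
v=cv2.resize(im[120:190,250:320],None,fx=8,fy=8,interpolation=cv2.INTER_CUBIC);cv2.imwrite("pics/c17.png",v)
t,p,_=state();z=p[2]-.1031
q=lambda X:((px("side",np.array(X))-[250,120])*8).round(0)
print([q([p[0]-.05,p[1]+d,zz]) for zz in(z,z+.12) for d in(.005,-.005)],[q([p[0]+.05,p[1]-.005,zz]) for zz in(z,z+.12)])
print("seated p3",q([.583,-.0735,.178]),q([.683,-.0835,.178]))
E
```

```text
time: 33.85
eef_pos: [0.6403, -0.0393, 0.2374]
tcp_rot: [1.0, 0.004, 0.002, 0.0]
contact_force: [-0.4, 0.9, -0.6]
opening: 0.109
finger_force: 50.0
time: 34.22
eef_pos: [0.6397, -0.0389, 0.2355]
tcp_rot: [1.0, 0.005, 0.0, 0.0]
contact_force: [0.8, 1.0, -0.4]
opening: 0.114
finger_force: 50.0
([0.0008, -0.0012, 0.0888], [0.0, -0.0002, 0.0001])
[array([165., 393.]), array([183., 404.]), array([173., 131.]), array([192., 141.])] [array([354., 303.]), array([371.,  46.])]
seated p3 [231. 345.] [425. 254.]
```

View pics/c17.png

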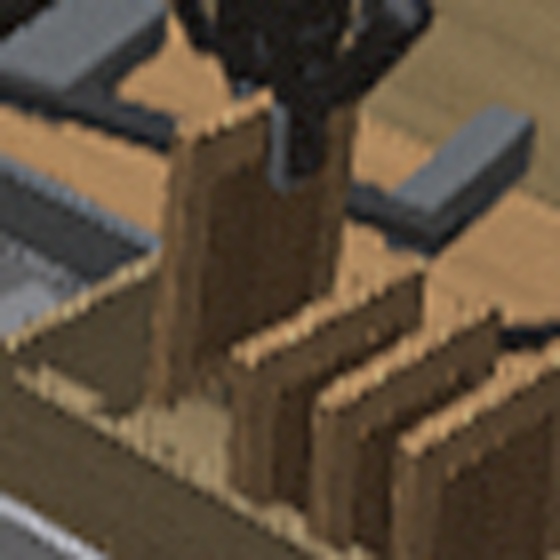

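The crop shows the held panel tilted about 3° in the grip: its lower -x corner is at (150,403) instead of about (166,402), while the top corner (172,142) is right. I turn the tool about its y to level the panel and bring x back to 0.635.

```bash
python3 -m handwheel '[[-0.004,-0.001,0,0,0.006,0,-1],[-0.008,-0.001,0,0,0.012,0,-1],[-0.011,-0.001,0,0,0.016,0,-1],[-0.011,-0.001,0,0,0.016,0,-1],[-0.011,-0.001,0,0,0.016,0,-1]]'
python3 - <<'E'
from h import *
im=snap("side","s18.png")
a,b=cv2.imread("pics/s17.png"),im
t,p,_=state();print(p)
def edge(I):
    out=[]
    for v in range(140,171,3):
        r=I[v,262:285].astype(int); out.append(262+int(np.argmax(np.abs(np.diff(r.sum(1))))))
    return out
print(edge(a),edge(b))
q=lambda X:px("side",np.array(X)).round(1)
print("pred",[q([p[0]-.051,p[1]+.005,z]) for z in(p[2]+.016,p[2]-.103)])
for I in(a,b):
    for v in(145,152,158,164,169): print(v,I[v,264:282].sum(1).tolist())
E
```

```text
time: 34.9
eef_pos: [0.6351, -0.0386, 0.2352]
tcp_rot: [1.0, 0.004, 0.025, -0.0]
contact_force: [-0.0, 0.8, -1.1]
opening: 0.11
finger_force: 50.0
[ 0.63521019 -0.03854885  0.23521716]
[270, 270, 269, 269, 269, 271, 274, 282, 278, 270, 271] [269, 269, 269, 268, 268, 265, 268, 281, 281, 278, 262]
pred [array([270.3, 137.3]), array([269.3, 169.8])]
145 [394, 389, 393, 393, 388, 395, 323, 230, 232, 168, 185, 194, 158, 138, 135, 126, 133, 127]
152 [163, 156, 222, 303, 353, 366, 235, 243, 209, 188, 198, 175, 155, 144, 124, 139, 125, 124]
158 [198, 183, 181, 199, 181, 215, 235, 244, 185, 169, 202, 122, 137, 140, 124, 131, 132, 132]
164 [198, 201, 201, 200, 191, 242, 247, 166, 184, 184, 137, 149, 144, 166, 165, 333, 343, 440]
169 [193, 190, 195, 178, 258, 240, 204, 173, 215, 222, 254, 226, 222, 214, 150, 204, 208, 186]
145 [386, 391, 390, 394, 392, 370, 215, 221, 171, 181, 191, 167, 147, 147, 122, 132, 132, 133]
152 [172, 162, 219, 298, 350, 264, 224, 238, 188, 174, 177, 134, 129, 135, 133, 133, 128, 138]
158 [191, 196, 198, 181, 166, 223, 224, 192, 180, 184, 171, 136, 133, 142, 133, 125, 125, 138]
164 [208, 196, 194, 194, 204, 222, 258, 179, 192, 197, 125, 130, 175, 133, 174, 293, 334, 445]
169 [200, 202, 191, 176, 278, 228, 209, 180, 169, 204, 218, 248, 173, 215, 160, 212, 230, 176]
```

```bash
python3 - <<'E'
from h import *
print(go((.6365,-.0384,.20)))
E
python3 -m handwheel '[[0.004,0,0.005,0,0.004,0,-1],[0.005,0,0.02,0,0.004,0,-1],[0.006,0,0.035,0,0.004,0,-1],[0.007,0,0.05,0,0.004,0,-1],[0.007,0,0.06,0,0.004,0,-1],[0.007,0,0.06,0,0.004,0,-1],[0.007,0,0.06,0,0.004,0,-1]]'
```

```text
([-0.0012, -0.0003, 0.0881], [0.0, 0.0, 0.0])
time: 35.83
eef_pos: [0.64, -0.0385, 0.2134]
tcp_rot: [0.999, 0.004, 0.033, -0.0]
contact_force: [-0.3, 0.5, 4.1]
opening: 0.112
finger_force: 51.0
```

```bash
python3 -m handwheel '[[0,0,-0.02,0,0,0,-1],[-0.004,0,-0.02,0,0,0,-1],[-0.008,0,-0.02,0,0,0,-1],[-0.008,0,-0.02,0,0,0,-1],[-0.008,0,-0.02,0,0,0,-1]]'
python3 -m handwheel '[[-0.001,0,0.01,0,0,0,-1],[-0.002,0,0.02,0,0,0,-1],[-0.002,0,0.03,0,0,0,-1],[-0.003,0,0.04,0,0,0,-1],[-0.003,0,0.04,0,0,0,-1]]'
```

```text
time: 36.45
eef_pos: [0.6353, -0.0385, 0.2187]
tcp_rot: [1.0, 0.004, 0.031, -0.0]
contact_force: [-0.5, -0.4, -0.4]
opening: 0.108
finger_force: 50.1
time: 37.08
eef_pos: [0.6401, -0.0388, 0.2103]
tcp_rot: [0.999, 0.004, 0.039, 0.0]
contact_force: [4.1, 1.6, 12.8]
opening: 0.111
finger_force: 52.4
```

Run:
```python
from h import *
s=monitor.get_state();F=s["contact_force"];M=s["wrist_torque"];print(F.round(1),M.round(3),s["eef_pos"].round(4),s["tcp_rot"].round(4))
L=.219
# r x F with rz=-L
A=np.array([[0,F[2]],[-F[2],0],[F[1],-F[0]]]);b=M-np.array([L*F[1],-L*F[0],0]);print(np.linalg.lstsq(A,b,rcond=None)[0])
im=np.mean([snap("top") for _ in range(2)],0)
J=cv2.imread("pics/t16.png")
# -x side teeth profile rows, z=.108 between x .583..595; gradient of y edges
for x in(.584,.588,.592):
    v=prof(J.mean(2),[x,-.06,.108],[x,.03,.108],91);print(x,v.astype(int).tolist())
```

```text
[ 4.1  1.6 12.8] [ 0.396 -0.309 -0.035] [ 0.6401 -0.0388  0.2103] [9.992e-01 4.000e-03 3.910e-02 5.000e-04]
[-0.04564478  0.00198713]
0.584 [127, 127, 127, 127, 127, 127, 126, 125, 124, 122, 119, 116, 109, 103, 101, 100, 99, 104, 113, 121, 125, 128, 131, 130, 130, 129, 131, 132, 133, 135, 137, 137, 133, 130, 129, 130, 132, 133, 134, 135, 134, 133, 132, 131, 131, 131, 130, 128, 127, 127, 127, 127, 129, 130, 131, 130, 129, 129, 129, 130, 130, 131, 131, 132, 133, 134, 133, 132, 131, 130, 129, 128, 131, 133, 135, 135, 136, 137, 137, 138, 138, 138, 137, 137, 137, 136, 135, 135, 134, 130, 127]
0.588 [133, 131, 130, 129, 128, 128, 127, 126, 126, 125, 124, 123, 121, 118, 116, 116, 115, 118, 123, 128, 129, 130, 130, 130, 129, 128, 128, 129, 129, 129, 128, 128, 128, 128, 129, 130, 131, 132, 132, 132, 132, 131, 131, 131, 130, 129, 128, 125, 124, 124, 125, 126, 128, 130, 132, 131, 130, 129, 128, 128, 128, 128, 128, 128, 128, 128, 126, 125, 123, 123, 122, 123, 128, 133, 138, 138, 138, 138, 138, 138, 138, 138, 137, 137, 137, 136, 137, 138, 139, 139, 138]
0.592 [131, 130, 128, 127, 127, 126, 127, 127, 129, 131, 133, 135, 132, 129, 127, 126, 125, 125, 126, 127, 127, 126, 126, 126, 126, 125, 126, 128, 129, 129, 130, 130, 131, 132, 132, 133, 134, 134, 131, 128, 128, 128, 128, 128, 126, 125, 125, 126, 127, 127, 128, 128, 125, 123, 121, 123, 125, 126, 126, 126, 126, 127, 127, 126, 126, 125, 125, 126, 127, 128, 130, 132, 133, 135, 136, 136, 136, 136, 136, 135, 135, 135, 136, 137, 138, 138, 139, 139, 139, 138, 137]
```

Torque and force put the contact at the panel's -x end with a push towards +x, and the side-view edge puts the lower corner at x≈0.578, on the -x wall (0.5815). So the bottom needs about +6 mm in x. I raise, shift, and lower with compensation for the tool tilt.

```bash
python3 -m handwheel '[[0,0,-0.02,0,0,0,-1],[0.004,0,-0.045,0,0,0,-1],[0.008,0,-0.045,0,0,0,-1],[0.013,0,-0.045,0,0,0,-1],[0.013,0,-0.045,0,0,0,-1],[0.013,0,-0.045,0,0,0,-1]]'
python3 - <<'E'
from h import *
b=snap("side","s19.png");t,p,q=state();print(p,q,go((p[0],-.0384,.2)))
for v in(145,150,155,160,164,168):
  print(v,b[v,264:280].sum(1).tolist())
pr=lambda X:px("side",np.array(X)).round(1)
print([pr([.5835,-.034,z]) for z in(p[2]+.016,p[2]-.103)])
E
```

```text
time: 37.92
eef_pos: [0.6391, -0.0384, 0.2207]
tcp_rot: [1.0, 0.004, 0.031, -0.0]
contact_force: [-0.1, -1.1, -1.3]
opening: 0.113
finger_force: 50.3
[ 0.63912345 -0.0384583   0.22086221] [ 9.99508677e-01  4.45360300e-03  3.10244736e-02 -2.27617634e-04] ([-0.0032, -0.0001, 0.0521], [0.0, 0.0, 0.0])
145 [397, 384, 392, 387, 391, 395, 366, 235, 244, 189, 186, 192, 173, 161, 240, 164]
150 [176, 157, 202, 266, 289, 348, 273, 241, 237, 179, 183, 204, 145, 137, 140, 139]
155 [364, 325, 243, 169, 170, 186, 236, 276, 171, 179, 199, 147, 150, 141, 141, 123]
160 [204, 193, 192, 200, 191, 277, 251, 227, 187, 190, 156, 142, 131, 136, 122, 132]
164 [193, 194, 206, 194, 194, 244, 268, 187, 184, 193, 139, 141, 144, 133, 103, 257]
168 [197, 192, 195, 187, 268, 251, 221, 190, 193, 172, 126, 146, 160, 180, 184, 209]
[array([270.1, 141.5]), array([269.2, 173.7])]
```

The edge slope shows each contact has turned the panel further in the grip. I'll square it by setting it on clear table at (0.445,-0.035), letting go and regripping.

```bash
python3 -m handwheel '[[0,0,-0.1,0,-0.005,0,-1],[0,0,-0.2,0,-0.01,0,-1],[-0.02,0,-0.27,0,-0.02,0,-1],[-0.1,0,-0.27,0,-0.02,0,-1],[-0.22,0,-0.28,0,-0.02,0,-1],[-0.34,0,-0.29,0,-0.02,0,-1],[-0.44,0,-0.29,0,-0.02,0,-1],[-0.5,0,-0.29,0,-0.02,0,-1],[-0.5,0,-0.29,0,-0.02,0,-1],[-0.5,0,-0.29,0,-0.02,0,-1],[-0.5,0,-0.29,0,-0.02,0,-1]]'
python3 - <<'E'
from h import *
print(go((.445,-.035,.13),np.radians(90.5)))
im=cv2.imread("pics/t16.png");f=lambda u,v:(u/3.3+145-.35,v/3.3+100-.35)
print([pt("top",f(*c),.034).round(3) for c in((258,358),(322,338),(355,432),(300,460))])
E
```

```text
time: 39.35
eef_pos: [0.4332, -0.0404, 0.3246]
tcp_rot: [1.0, 0.005, -0.0, -0.0]
contact_force: [-0.3, 0.5, -0.9]
opening: 0.11
finger_force: 50.3
([0.0298, -0.0132, 0.4864], [-0.0, 0.0, 0.0001])
[array([0.465, 0.099, 0.034]), array([0.485, 0.041, 0.034]), array([0.4  , 0.008, 0.034]), array([0.373, 0.058, 0.034])]
```

```bash
python3 -m handwheel '[[0.03,-0.013,0.1,0,0,0,-1],[0.03,-0.013,0.22,0,0,0,-1],[0.03,-0.013,0.34,0,0,0,-1],[0.03,-0.013,0.43,0,0,0,-1],[0.03,-0.013,0.475,0,0,0,-1],[0.03,-0.013,0.485,0,0,0,-1],[0.03,-0.013,0.485,0,0,0,-1],[0.03,-0.013,0.485,0,0,0,-1]]'
python3 -m handwheel '[[0,0,0.01,0,0,0,-1],[0,0,0.02,0,0,0,-1],[0,0,0.03,0,0,0,-1],[0,0,0.04,0,0,0,-1],[0,0,0.05,0,0,0,-1],[0,0,0.055,0,0,0,-1],[0,0,0.06,0,0,0,-1],[0,0,0.06,0,0,0,-1]]' 20
```

```text
time: 40.35
eef_pos: [0.4454, -0.0353, 0.1318]
tcp_rot: [1.0, 0.005, 0.001, 0.0]
contact_force: [0.9, -0.5, -0.3]
opening: 0.111
finger_force: 50.3
time: 41.35
eef_pos: [0.4446, -0.0351, 0.1078]
tcp_rot: [1.0, 0.005, -0.001, -0.0]
contact_force: [-4.1, 0.7, 7.9]
opening: 0.108
finger_force: 51.6
```

```bash
python3 -m handwheel '[[0,0,0.006,0,0,0,-1],[0,0,0.01,0,0,0,-1],[0,0,0.01,0,0,0,-1]]' 20; python3 -m handwheel '[[0,0,0.01,0,0,0,-0.85],[0,0,0.005,0,0,0,-0.75],[0,0,0,0,0,0,-0.6],[0,0,0,0,0,0,-0.5],[0,0,0,0,0,0,-0.5],[0,0,0,0,0,0,-0.5],[0,0,-0.1,0,0,0,-0.5],[0,0,-0.22,0,0,0,-0.5],[0,0,-0.32,0,0,0,-0.5],[0,0.1,-0.32,0,0,0,-0.5],[0,0.25,-0.32,0,0,0,-0.4],[0,0.4,-0.32,0,0,0,-0.4]]'
python3 - <<'E'
from h import *
print(state())
im=np.mean([snap("top") for _ in range(2)],0);cv2.imwrite("pics/t20.png",im);b=snap("side","s20.png")
g=im.mean(2)
for x in np.arange(.385,.51,.01):
    v=prof(im[:,:,2],[x,-.06,.12],[x,-.01,.12],51);print(round(x,3),v.astype(int).tolist())
E
```

```text
time: 41.72
eef_pos: [0.4455, -0.0354, 0.1075]
tcp_rot: [1.0, 0.005, -0.001, 0.0]
contact_force: [-11.1, 2.0, 27.2]
opening: 0.11
finger_force: 54.5
time: 43.22
eef_pos: [0.4457, -0.1964, 0.2307]
tcp_rot: [1.0, 0.005, 0.0, 0.0]
contact_force: [0.6, 0.3, -0.5]
opening: 0.298
finger_force: 0.0
(43.225, array([ 0.44571979, -0.19641447,  0.23067694]), array([9.99987572e-01, 4.96906217e-03, 3.84203977e-04, 1.30327720e-04]))
0.385 [173, 173, 173, 173, 172, 171, 171, 171, 171, 172, 173, 173, 174, 174, 173, 174, 175, 176, 177, 178, 178, 179, 180, 181, 181, 181, 181, 181, 181, 176, 167, 157, 148, 138, 130, 144, 162, 178, 179, 181, 181, 180, 179, 179, 179, 179, 178, 178, 178, 177, 177]
0.395 [178, 179, 179, 179, 178, 178, 178, 178, 179, 179, 179, 179, 179, 178, 178, 178, 178, 178, 179, 180, 181, 183, 185, 188, 188, 189, 189, 187, 184, 179, 166, 151, 141, 134, 127, 137, 158, 177, 180, 180, 180, 179, 179, 179, 178, 177, 177, 177, 177, 177, 177]
0.405 [179, 178, 178, 178, 178, 179, 179, 180, 179, 179, 179, 179, 180, 179, 179, 178, 179, 179, 180, 179, 179, 179, 179, 179, 179, 179, 178, 176, 173, 1
[... 2146 characters left out ...]
78, 178, 178, 178, 178, 178, 179, 179, 179, 179, 179, 179]
0.495 [165, 165, 165, 165, 165, 165, 165, 165, 165, 165, 166, 166, 167, 167, 167, 167, 167, 167, 167, 167, 167, 167, 167, 167, 167, 167, 167, 168, 169, 169, 168, 168, 167, 168, 168, 169, 169, 170, 169, 169, 168, 169, 170, 170, 171, 171, 171, 172, 172, 172, 171]
0.505 [166, 165, 166, 166, 167, 167, 167, 168, 168, 168, 168, 168, 168, 169, 169, 169, 169, 169, 169, 169, 170, 170, 170, 171, 171, 171, 172, 172, 172, 171, 171, 171, 172, 172, 172, 173, 174, 175, 174, 173, 172, 173, 174, 175, 175, 175, 175, 175, 175, 175, 175][ WARN:0@1.069] global loadsave.cpp:1063 imwrite_ Unsupported depth image for selected encoder is fallbacked to CV_8U.
```

Run:
```python
from h import *
a=cv2.imread("pics/t20.png");b=cv2.imread("pics/s20.png")
c=px("top",np.array([.43,-.035,.12])).astype(int);d=px("side",np.array([.44,-.035,.06])).astype(int);print(c,d)
A=a[c[1]-40:c[1]+40,c[0]-50:c[0]+50];B=b[d[1]-45:d[1]+45,d[0]-50:d[0]+50]
cv2.imwrite("pics/c20.png",np.hstack([cv2.resize(A,(400,320),interpolation=cv2.INTER_CUBIC),cv2.resize(B,(400,360),interpolation=cv2.INTER_CUBIC)[:320]]))
```

```text
[267 220] [236 208]
```

View pics/c20.png

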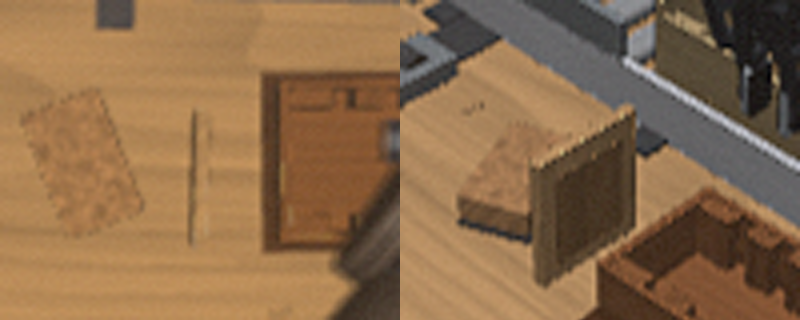

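The panel stands upright on the table. In the top view it's at cols about 192-212 and rows 112-245, and in the side view it goes from (533,165) to (635,108). I compute its place.

Run:
```python
from h import *
s=lambda u,v:((u-400)/4+186-.37,v/4+163-.37); t=lambda u,v:(u/4+217-.37,v/4+180-.37)
for k,u,v,z in(("topL+y",531,163,.12),("topL-y",546,171,.12),("topR -y",636,110,.12),("botL -y",545,286,0),("botR",634,230,0)):print(k,pt("side",s(u,v),z).round(4))
for u,v in((200,112),(200,245),(192,245),(211,180)):print(pt("top",t(u,v),.12).round(4))
im=cv2.imread("pics/t20.png")
for y in(-.034,-.036,-.038): print(y,prof(im[:,:,0],[.35,y,.12],[.51,y,.12],81).astype(int).tolist())
```

```text
topL+y [ 0.3701 -0.035   0.12  ]
topL-y [ 0.3719 -0.0494  0.12  ]
topR -y [ 0.4679 -0.043   0.12  ]
botL -y [ 0.3733 -0.0402  0.    ]
botR [ 0.4663 -0.0411  0.    ]
[ 0.4669 -0.0311  0.12  ]
[ 0.3741 -0.0336  0.12  ]
[ 0.374 -0.028  0.12 ]
[ 0.4196 -0.04    0.12  ]
-0.034 [91, 90, 86, 84, 84, 84, 86, 87, 87, 84, 84, 84, 86, 82, 82, 84, 84, 85, 88, 91, 91, 89, 88, 90, 90, 89, 88, 86, 87, 88, 89, 90, 90, 89, 89, 88, 88, 88, 89, 88, 87, 86, 86, 85, 84, 83, 82, 81, 82, 83, 85, 86, 87, 85, 83, 81, 83, 85, 85, 88, 89, 89, 87, 86, 85, 83, 83, 85, 89, 86, 85, 85, 84, 83, 82, 82, 83, 84, 84, 82, 84]
-0.036 [90, 89, 87, 85, 84, 84, 87, 88, 87, 85, 84, 85, 85, 82, 83, 85, 89, 93, 95, 95, 96, 97, 96, 94, 92, 90, 88, 87, 90, 93, 93, 96, 97, 96, 95, 89, 85, 88, 88, 86, 86, 86, 86, 85, 82, 84, 83, 81, 79, 79, 80, 81, 84, 84, 82, 81, 82, 84, 87, 87, 88, 89, 86, 86, 86, 85, 85, 85, 86, 87, 86, 85, 84, 83, 83, 82, 83, 83, 82, 82, 83]
-0.038 [88, 89, 86, 84, 83, 86, 89, 89, 88, 87, 86, 85, 85, 83, 83, 85, 91, 95, 97, 95, 96, 96, 96, 93, 91, 88, 86, 86, 89, 91, 91, 93, 92, 90, 87, 82, 78, 77, 78, 82, 87, 88, 87, 87, 86, 83, 80, 76, 76, 74, 73, 72, 76, 80, 84, 84, 83, 83, 86, 87, 88, 89, 87, 87, 87, 85, 86, 86, 85, 87, 86, 84, 82, 82, 82, 84, 84, 83, 82, 82, 82]
```

The panel's centre is at x≈0.420, y≈-0.037. I regrip as near its centre as reach allows.

```bash
python3 -m handwheel '[[0,-0.1,0,0,0,0,-0.3],[0,-0.2,0,0,0,0,-0.3],[-0.02,-0.3,0,0,0,0,-0.3],[-0.04,-0.38,0,0,0,0,-0.3],[-0.052,-0.4,0,0,0,0,-0.3],[-0.052,-0.4,0,0,0,0,-0.3],[-0.052,-0.4,0,0,0,0,-0.3],[-0.052,-0.4,0,0,0,0,-0.3]]' 50
python3 - <<'E'
from h import *
print(state()); print(go((.424,-.037,.103),np.radians(90.5)))
E
```

```text
time: 44.38
eef_pos: [0.4238, -0.036, 0.2305]
tcp_rot: [1.0, 0.004, -0.0, 0.0]
contact_force: [0.5, 0.4, 0.2]
opening: 0.35
finger_force: 0.0
(44.375, array([ 0.42380501, -0.03595019,  0.23054768]), array([ 9.99992578e-01,  3.85239433e-03, -5.23667928e-05,  3.41113121e-05]))
([0.0005, 0.0026, 0.3189], [0.0, 0.0, -0.0003])
```

```bash
python3 -m handwheel '[[0,0.002,0.06,0,0,0,-0.3],[0,0.002,0.15,0,0,0,-0.3],[0,0.002,0.24,0,0,0,-0.3],[0,0.002,0.3,0,0,0,-0.3],[0,0.002,0.318,0,0,0,-0.3],[0,0.002,0.318,0,0,0,-0.3],[0,0.002,0.318,0,0,0,-0.3]]'
python3 -m handwheel '[[0,0,0,0,0,0,-1],[0,0,0,0,0,0,-1],[0,0,0,0,0,0,-1],[0,0,0,0,0,0,-1],[0,0,0,0,0,0,-1]]' 70
```

```text
time: 45.25
eef_pos: [0.4246, -0.0365, 0.1046]
tcp_rot: [1.0, 0.004, 0.001, 0.0]
contact_force: [0.0, -0.3, -0.5]
opening: 0.35
finger_force: 0.0
time: 45.88
eef_pos: [0.4245, -0.0361, 0.1045]
tcp_rot: [1.0, 0.004, 0.001, 0.0]
contact_force: [-0.3, 2.1, 5.6]
opening: 0.109
finger_force: 69.1
```

Run:
```python
from h import *
print(go((.44,-.037,.32),np.radians(90.5)))
im=np.mean([snap("side") for _ in range(2)],0);cv2.imwrite("pics/s21.png",im)
```

```text
([0.0398, 0.0027, -0.5387], [0.0001, -0.0007, 0.0])[ WARN:0@1.140] global loadsave.cpp:1063 imwrite_ Unsupported depth image for selected encoder is fallbacked to CV_8U.
```

```bash
python3 -m handwheel '[[0,0,-0.05,0,0,0,-1],[0,0,-0.15,0,0,0,-1],[0,0,-0.27,0,0,0,-1],[0.02,0,-0.39,0,0,0,-1],[0.06,0,-0.5,0,0,0,-1],[0.16,0,-0.54,0,0,0,-1],[0.28,0,-0.54,0,0,0,-1],[0.4,0,-0.54,0,0,0,-1],[0.49,0,-0.54,0,0,0,-1],[0.53,0,-0.54,0,0,0,-1],[0.535,0.001,-0.54,0,0,0,-1],[0.535,0.001,-0.54,0,0,0,-1]]'
python3 - <<'E'
from h import *
print(go((.6385,-.0384,.236),np.radians(90.5)))
E
```

```text
time: 47.48
eef_pos: [0.6369, -0.0345, 0.3186]
tcp_rot: [1.0, 0.004, -0.001, -0.0]
contact_force: [0.1, -0.5, -0.7]
opening: 0.11
finger_force: 68.2
([0.0042, 0.0098, 0.2065], [-0.0, 0.0005, 0.0001])
```

```bash
python3 -m handwheel '[[0.002,0.008,0.06,0,0,0,-1],[0.002,0.008,0.12,0,0,0,-1],[0.002,0.008,0.17,0,0,0,-1],[0.002,0.008,0.2,0,0,0,-1],[0.002,0.008,0.205,0,0,0,-1],[0.002,0.008,0.205,0,0,0,-1],[0.002,0.008,0.205,0,0,0,-1],[0.002,0.008,0.205,0,0,0,-1]]'
python3 - <<'E'
from h import *
print(go((.6385,-.0384,.2),np.radians(90.5)))
b=np.mean([snap("side") for _ in range(3)],0);cv2.imwrite("pics/s22.png",b)
t,p,q=state();pr=lambda X:px("side",np.array(X)).round(1)
print(p,[pr([p[0]-.0545,p[1]+.005,z]) for z in(p[2]+.0155,p[2]-.1045)],[pr([p[0]+.0455,p[1]-.005,z]) for z in(p[2]+.0155,p[2]-.1045)])
for v in(145,150,155,160,164,168): print(v,b[v,262:280].sum(1).astype(int).tolist(),"R",b[v,284:300].sum(1).astype(int).tolist())
# seated p1: left edge and right edge, top corner pred
print("p1",[pr([.583,-.153,z]) for z in(.178,.13)],[pr([.683,-.163,z]) for z in(.178,.14)])
for v in(182,186,190): print(v,b[v,292:310].sum(1).astype(int).tolist())
for v in(165,170,175): print(v,b[v,314:330].sum(1).astype(int).tolist())
E
```

```text
time: 48.48
eef_pos: [0.6388, -0.0378, 0.2382]
tcp_rot: [1.0, 0.004, 0.001, 0.0]
contact_force: [-0.7, -0.1, 0.6]
opening: 0.11
finger_force: 68.2
([-0.0008, 0.0016, 0.0955], [0.0001, -0.0004, 0.0001])
[ 0.63852137 -0.03770968  0.23763959] [array([270. , 136.7]), array([269.1, 169.5])] [array([294.9, 125.9]), array([292.8, 158.2])]
145 [363, 387, 389, 383, 386, 385, 382, 395, 342, 210, 215, 174, 184, 187, 174, 137, 137, 136] R [139, 136, 138, 142, 142, 136, 123, 171, 163, 175, 146, 176, 179, 179, 180, 198]
150 [181, 180, 181, 142, 196, 265, 286, 347, 255, 209, 224, 179, 180, 193, 143, 143, 139, 132] R [138, 139, 143, 140, 133, 140, 139, 166, 161, 215, 399, 387, 386, 415, 218, 157]
155 [297, 350, 360, 322, 242, 176, 174, 185, 190, 210, 229, 187, 179, 191, 134, 133, 137, 131] R [141, 135, 139, 143, 131, 124, 139, 171, 150, 299, 313, 374, 377, 406, 293, 231]
160 [188, 188, 193, 199, 192, 199, 196, 198, 207, 212, 216, 189, 178, 198, 125, 137, 136, 124] R [210, 311, 350, 410, 450, 312, 246, 129, 174, 177, 189, 185, 182, 177, 200, 144]
164 [195, 195, 203, 195, 196, 199, 198, 198, 228, 215,
[... 354 characters left out ...]
rray([323., 162.]), array([321.9, 172.2])]
182 [181, 185, 139, 138, 138, 130, 112, 211, 217, 227, 186, 183, 177, 148, 140, 138, 136, 128]
186 [184, 183, 132, 140, 130, 123, 134, 223, 223, 193, 190, 190, 148, 150, 138, 133, 129, 131]
190 [399, 375, 387, 385, 358, 312, 222, 209, 251, 193, 180, 193, 122, 142, 139, 126, 124, 128]
165 [431, 402, 389, 396, 345, 381, 172, 158, 143, 396, 398, 402, 412, 420, 373, 315]
170 [184, 186, 192, 182, 188, 187, 187, 163, 259, 395, 397, 395, 400, 403, 407, 411]
175 [131, 152, 143, 133, 127, 185, 169, 197, 401, 401, 405, 332, 282, 282, 284, 291][ WARN:0@1.419] global loadsave.cpp:1063 imwrite_ Unsupported depth image for selected encoder is fallbacked to CV_8U.
```

The held panel is now upright (edge 270.5 to 269.8 px, the same bias as the seated panels). I lower it.

```bash
python3 -m handwheel '[[0,0.001,0.015,0,0,0,-1],[0,0.001,0.03,0,0,0,-1],[0,0.001,0.045,0,0,0,-1],[0,0.001,0.06,0,0,0,-1],[0,0.001,0.07,0,0,0,-1],[0,0.001,0.075,0,0,0,-1],[0,0.001,0.075,0,0,0,-1]]'
python3 -c "
from h import *
s=monitor.get_state();print(s['wrist_torque'].round(2),s['contact_force'].round(1),go((.6385,-.0384,.166)))"
```

```text
time: 49.5
eef_pos: [0.6384, -0.0381, 0.2072]
tcp_rot: [1.0, 0.005, -0.0, -0.0]
contact_force: [-0.6, 0.2, -0.6]
opening: 0.106
finger_force: 68.2
[0.   0.02 0.05] [-0.6  0.2 -0.6] ([0.0003, 0.0008, 0.1031], [0.0, 0.0, 0.0])
```

It's in the slot (bottom about 0.103, no force). I continue down.

```bash
python3 -m handwheel '[[0,0,0.02,0,0,0,-1],[0,0,0.04,0,0,0,-1],[0,0,0.06,0,0,0,-1],[0,0,0.08,0,0,0,-1],[0,0,0.095,0,0,0,-1],[0,0,0.102,0,0,0,-1],[0,0,0.102,0,0,0,-1]]'; python3 -m handwheel '[[0,0,0.004,0,0,0,-1],[0,0,0.008,0,0,0,-1],[0,0,0.012,0,0,0,-1],[0,0,0.012,0,0,0,-1]]'
```

```text
time: 50.38
eef_pos: [0.6384, -0.0381, 0.1663]
tcp_rot: [1.0, 0.004, -0.0, -0.0]
contact_force: [0.5, -0.6, -0.9]
opening: 0.108
finger_force: 68.2
time: 50.88
eef_pos: [0.6386, -0.0381, 0.1626]
tcp_rot: [1.0, 0.005, 0.0, 0.0]
contact_force: [-0.5, 0.1, 4.2]
opening: 0.108
finger_force: 68.8
```

```bash
python3 -m handwheel '[[0,0,0.001,0,0,0,-0.8],[0,0,-0.004,0,0,0,-0.4],[0,0,-0.008,0,0,0,-0.3],[0,0,-0.01,0,0,0,-0.3],[0,0,-0.05,0,0,0,-0.3],[0,0,-0.15,0,0,0,-0.3],[0,0,-0.27,0,0,0,-0.3],[-0.1,0.04,-0.38,0,0,0,-0.5],[-0.2,0.14,-0.38,0,0,0,-0.8],[-0.3,0.28,-0.38,0,0,0,-1],[-0.3,0.42,-0.38,0,0,0,-1],[-0.3,0.53,-0.38,0,0,0,-1]]'
python3 - <<'E'
from h import *
print(state())
im=np.mean([snap("top") for _ in range(2)],0);cv2.imwrite("pics/t23.png",im);b=snap("side","s23.png")
print(slots(im))
J=im.mean(2)
for x in(.6,.64,.67):
    print(x,prof(J,[x,-.225,.128],[x,-.19,.128],36).astype(int).tolist())
print("rack",prof(J,[.44,-.34,.06],[.44,-.09,.06],84).astype(int).tolist())
print(go((.635,-.236,.28),np.radians(90.5)))
E
```

```text
time: 52.38
eef_pos: [0.5196, -0.2534, 0.3155]
tcp_rot: [1.0, 0.004, 0.001, 0.001]
contact_force: [-0.1, 0.5, 1.1]
opening: -0.0
finger_force: 0.0
(52.375, array([ 0.51957781, -0.25335063,  0.31554473]), array([9.99992109e-01, 3.74030946e-03, 1.04904877e-03, 8.31917903e-04]))
[(np.float64(-155.7), np.float64(11.5)), (np.float64(-114.0), np.float64(8.0)), (np.float64(-74.0), np.float64(8.0)), (np.float64(-44.2), np.float64(0.5)), (np.float64(-32.2), np.float64(4.5)), (np.float64(0.8), np.float64(14.5))]
0.6 [145, 145, 145, 144, 143, 143, 143, 143, 143, 144, 144, 145, 145, 146, 145, 144, 142, 138, 135, 132, 134, 135, 134, 132, 129, 117, 97, 80, 74, 71, 69, 68, 67, 66, 68, 70]
0.64 [149, 147, 145, 145, 144, 144, 143, 141, 140, 143, 145, 146, 146, 146, 145, 143, 142, 139, 136, 133, 134, 135, 138, 135, 132, 127, 108, 90, 77, 75, 73, 71, 70, 69, 70, 71]
0.67 [148, 147, 146, 146, 146, 146, 146, 146, 145, 145, 146, 146, 146, 145, 145, 145, 144, 144, 145, 147, 146, 142, 138, 135, 133, 131, 115, 91, 69, 71, 75, 80, 87, 92, 99, 101]
rack [82, 82, 80, 80, 81, 81, 80, 79, 79, 78, 78, 77, 76, 75, 73, 73, 72, 69, 68, 67, 64, 63, 62, 60, 59, 57, 54, 49, 50, 48, 46, 48, 58, 71, 84, 87, 87, 89, 89, 89, 88, 88, 89, 91, 90, 87, 88, 90, 87, 91, 89, 90, 90, 89, 90, 90, 91, 90, 88, 94, 91, 91, 93, 93, 92, 94, 92, 95, 93, 95, 94, 96, 96, 94, 94, 95, 93, 94, 96, 101, 100, 90, 77, 61]
([0.2877, -0.0413, 0.087], [0.0002, -0.0003, -0.001])[ WARN:0@0.825] global loadsave.cpp:1063 imwrite_ Unsupported depth image for selected encoder is fallbacked to CV_8U.
```

```bash
python3 -m handwheel '[[0.1,-0.015,0,0,0,0,-1],[0.2,-0.03,0,0,0,0,-1],[0.27,-0.038,0.03,0,0,0,-1],[0.287,-0.037,0.1,0,0,-0.001,-1],[0.287,-0.037,0.2,0,0,-0.001,-1],[0.287,-0.037,0.32,0,0,-0.001,-1],[0.287,-0.037,0.42,0,0,-0.001,-1],[0.287,-0.037,0.5,0,0,-0.001,-1],[0.287,-0.037,0.525,0,0,-0.001,-1],[0.287,-0.037,0.525,0,0,-0.001,-1],[0.287,-0.037,0.525,0,0,-0.001,-1]]'
python3 -m handwheel '[[0,-0.01,0,0,0,0,-1],[0,-0.025,0,0,0,0,-1],[0,-0.045,0,0,0,0,-1],[0,-0.065,0,0,0,0,-1],[0,-0.085,0,0,0,0,-1],[0,-0.105,0,0,0,0,-1],[0,-0.125,0,0,0,0,-1],[0,-0.145,0,0,0,0,-1],[0,-0.165,0,0,0,0,-1],[0,-0.185,0,0,0,0,-1],[0,-0.2,0,0,0,0,-1],[0,-0.21,0,0,0,0,-1]]'
```

```text
time: 53.9
eef_pos: [0.6361, -0.2353, 0.1057]
tcp_rot: [1.0, 0.006, 0.001, 0.001]
contact_force: [-0.4, -0.1, -0.1]
opening: 0.003
finger_force: 0.0
time: 55.4
eef_pos: [0.6356, -0.1532, 0.1063]
tcp_rot: [1.0, 0.006, 0.003, 0.002]
contact_force: [-0.0, -5.4, 3.2]
opening: 0.002
finger_force: 3.0
```

```bash
python3 -m handwheel '[[0,-0.015,0,0,0,0,-1],[0,-0.035,0,0,0,0,-1],[0,-0.06,0,0,0,0,-1],[0,-0.085,0,0,0,0,-1],[0,-0.11,0,0,0,0,-1],[0,-0.135,0,0,0,0,-1],[0,-0.16,0,0,0,0,-1],[0,-0.185,0,0,0,0,-1],[0,-0.21,0,0,0,0,-1],[0,-0.235,0,0,0,0,-1],[0,-0.25,0,0,0,0,-1],[0,-0.26,0,0,0,0,-1]]'
python3 -m handwheel '[[0,-0.015,0,0,0,0,-1],[0,-0.035,0,0,0,0,-1],[0,-0.06,0,0,0,0,-1],[0,-0.085,0,0,0,0,-1],[0,-0.11,0,0,0,0,-1],[0,-0.135,0,0,0,0,-1],[0,-0.155,0,0,0,0,-1],[0,-0.17,0,0,0,0,-1],[0,-0.18,0,0,0,0,-1],[0,-0.19,0,0,0,0,-1],[0,-0.2,0,0,0,0,-1]]'
python3 - <<'E'
from h import *
im=snap("top","t24.png");snap("side","s24.png")
J=im.mean(2)
for x in(.61,.65,): print(prof(J,[x,.16,.128],[x,.34,.128],91).astype(int).tolist(),state()[1])
E
```

```text
time: 56.9
eef_pos: [0.6345, -0.0488, 0.1062]
tcp_rot: [1.0, 0.006, 0.003, 0.002]
contact_force: [-0.0, -5.7, 4.3]
opening: -0.003
finger_force: 3.1
time: 58.28
eef_pos: [0.6337, 0.0308, 0.1062]
tcp_rot: [1.0, 0.006, 0.003, 0.002]
contact_force: [1.3, -6.8, 4.8]
opening: -0.001
finger_force: 3.4
[132, 128, 118, 93, 67, 54, 54, 53, 53, 54, 57, 88, 121, 151, 144, 141, 140, 138, 135, 133, 130, 109, 83, 59, 54, 53, 55, 58, 54, 53, 55, 59, 73, 93, 117, 134, 143, 143, 133, 128, 127, 133, 132, 132, 134, 132, 134, 136, 134, 134, 134, 132, 133, 134, 135, 134, 136, 137, 135, 129, 116, 94, 72, 67, 69, 67, 66, 66, 70, 95, 116, 132, 134, 116, 91, 63, 59, 57, 58, 62, 62, 62, 64, 57, 56, 60, 62, 64, 73, 103, 113] [0.63369829 0.03162433 0.1061546 ]
[126, 125, 110, 85, 53, 51, 53, 56, 51, 54, 66, 91, 118, 132, 136, 134, 134, 131, 124, 124, 120, 109, 81, 63, 55, 53, 56, 56, 54, 55, 61, 70, 78, 91, 111, 141, 141, 137, 131, 123, 121, 122, 122, 122, 122, 119, 120, 121, 122, 120, 121, 120, 118, 119, 121, 122, 121, 122, 122, 123, 109, 91, 72, 68, 69, 70, 69, 67, 71, 85, 111, 128, 132, 109, 84, 66, 60, 60, 61, 62, 61, 61, 62, 65, 60, 58, 61, 63, 79, 104, 115] [0.63369829 0.03162433 0.1061546 ]
```

```bash
python3 -m handwheel '[[0,-0.01,0,0,0,0,-1],[0,-0.022,0,0,0,0,-1],[0,-0.034,0,0,0,0,-1],[0,-0.045,0,0,0,0,-1],[0,-0.055,0,0,0,0,-1],[0,-0.06,0,0,0,0,-1],[0,-0.06,0,0,0,0,-1]]'
python3 -m handwheel '[[0,-0.006,0,0,0,0,-1],[0,-0.012,0,0,0,0,-1],[0,-0.012,0,0,0,0,-1]]'
```

```text
time: 59.25
eef_pos: [0.6339, 0.0503, 0.1074]
tcp_rot: [1.0, 0.007, 0.003, 0.006]
contact_force: [-1.0, -19.6, 8.8]
opening: 0.003
finger_force: 9.0
time: 59.62
eef_pos: [0.6347, 0.0526, 0.1086]
tcp_rot: [1.0, 0.007, 0.003, 0.008]
contact_force: [-1.5, -27.4, 11.5]
opening: 0.0
finger_force: 11.7
```

The force rose from 6 N to 27 N right where the stop was expected, so the crate is home. I back off, lift, check, and locate the lever tip.

```bash
python3 -m handwheel '[[0,0.02,0,0,0,0,-1],[0,0.06,0,0,0,0,-1],[0,0.12,-0.05,0,0,0,-1],[0,0.15,-0.15,0,0,0,-1],[-0.05,0.15,-0.27,0,0,0,-1],[-0.15,0.15,-0.38,0,0,0,-1],[-0.27,0.15,-0.45,0,0,0,-1],[-0.4,0.15,-0.45,0,0,0,-1],[-0.5,0.15,-0.45,0,0,0,-1],[-0.5,0.15,-0.45,0,0,0,-1]]'
python3 - <<'E'
from h import *
im=snap("top","t25.png");b=snap("side","s25.png");J=im.mean(2);print(state())
for x in(.61,.65): print(prof(J,[x,.28,.128],[x,.36,.128],41).astype(int).tolist())
for x in(.61,.65): print(prof(J,[x,.05,.128],[x,.12,.128],36).astype(int).tolist())
# lever tip: darkest compact blob
for n,I,(x0,y0,x1,y1) in(("top",im,(160,205,190,235)),("side",cv2.imread("pics/s23.png"),(160,145,205,195))):
    g=cv2.GaussianBlur(I,(3,3),0).mean(2)[y0:y1,x0:x1];m=(g<62).astype(np.uint8)
    N,_,st,c=cv2.connectedComponentsWithStats(m);print(n,[(st[i].tolist(),(c[i]+[x0,y0]).round(1).tolist()) for i in range(1,N)])
E
```

```text
time: 60.88
eef_pos: [0.4295, -0.0002, 0.2825]
tcp_rot: [1.0, 0.006, -0.001, -0.0]
contact_force: [-0.6, 0.0, 0.1]
opening: 0.0
finger_force: 0.0
(60.975, array([ 0.43182641, -0.00069072,  0.28331603]), array([ 9.99981350e-01,  6.10100479e-03, -6.83327168e-05, -2.70048125e-04]))
[126, 126, 127, 126, 126, 129, 129, 123, 109, 87, 73, 65, 66, 67, 66, 60, 65, 83, 109, 124, 123, 110, 89, 65, 57, 62, 61, 65, 76, 100, 106, 110, 114, 110, 109, 111, 111, 113, 112, 108, 101]
[116, 116, 116, 117, 118, 118, 115, 113, 103, 83, 72, 66, 64, 66, 67, 67, 64, 72, 89, 115, 126, 112, 85, 61, 60, 60, 57, 61, 75, 96, 110, 115, 116, 115, 97, 79, 66, 64, 62, 62, 66]
[139, 138, 138, 133, 124, 116, 111, 89, 82, 93, 124, 130, 127, 125, 120, 118, 119, 119, 119, 119, 119, 119, 119, 117, 117, 119, 119, 113, 87, 65, 52, 56, 65, 82, 112, 130]
[137, 138, 138, 134, 125, 109, 104, 99, 82, 97, 116, 132, 130, 125, 121, 123, 123, 122, 122, 124, 124, 123, 121, 123, 125, 124, 121, 112, 96, 71, 59, 55, 62, 84, 110, 137]
top [([9, 12, 8, 7, 38], [172.4, 220.0])]
side [([29, 0, 4, 17, 49], [190.7, 152.5]), ([14, 14, 7, 8, 40], [177.2, 162.2]), ([33, 21, 9, 4, 12], [197.4, 167.2]), ([28, 32, 4, 3, 7], [189.3, 177.7]), ([26, 34, 13, 9, 21], [192.7, 183.1])]
```

Run:
```python
from h import *
im=cv2.imread("pics/t25.png");J=im.mean(2)
print(slots(im,y0=.195))
v=prof(J,[.635,-.275,.06],[.635,-.22,.06],56);print("stop -275..",v.astype(int).tolist())
for x in(.565,.70): print("cheek start",prof(J,[x,.05,.098],[x,.10,.098],51).astype(int).tolist())
v=prof(J,[.635,.30,.17],[.635,.36,.17],61);print("head z.17 .30..",v.astype(int).tolist())
# lever
c1,d1=ray("top",(172.4,220.));c2,d2=ray("side",(177.2,162.2))
A=np.c_[d1,-d2];s,*_=np.linalg.lstsq(A,c2-c1,rcond=None);print("tip",c1+d1*s[0],c2+d2*s[1])
```

```text
[(np.float64(113.8), np.float64(13.5)), (np.float64(155.8), np.float64(18.5)), (np.float64(197.5), np.float64(21.0)), (np.float64(237.0), np.float64(20.0)), (np.float64(275.5), np.float64(17.0))]
stop -275.. [120, 120, 119, 119, 119, 120, 122, 125, 132, 144, 156, 165, 169, 173, 175, 173, 172, 160, 130, 101, 83, 81, 78, 76, 75, 75, 75, 75, 77, 79, 86, 93, 102, 118, 132, 143, 142, 140, 139, 139, 139, 139, 139, 139, 139, 139, 140, 140, 139, 138, 137, 137, 137, 136, 131, 126]
cheek start [121, 121, 121, 120, 121, 122, 122, 123, 123, 123, 124, 125, 125, 128, 131, 135, 135, 135, 136, 133, 131, 128, 119, 111, 107, 111, 117, 120, 119, 119, 117, 114, 112, 112, 111, 111, 112, 113, 115, 114, 113, 112, 113, 113, 113, 113, 113, 113, 112, 111, 111]
cheek start [135, 138, 140, 141, 141, 141, 141, 141, 141, 140, 140, 139, 137, 135, 133, 131, 129, 127, 127, 126, 126, 126, 126, 125, 122, 119, 117, 118, 118, 116, 112, 108, 105, 103, 101, 100, 100, 100, 99, 98, 97, 98, 98, 99, 99, 98, 98, 98, 98, 98, 99]
head z.17 .30.. [67, 70, 72, 85, 103, 118, 124, 130, 129, 117, 104, 91, 79, 67, 63, 59, 57, 57, 57, 58, 60, 61, 70, 81, 93, 100, 106, 111, 113, 116, 116, 116, 115, 107, 98, 88, 80, 73, 68, 68, 67, 67, 68, 69, 70, 71, 71, 70, 68, 70, 75, 80, 95, 112, 129, 135, 141, 142, 131, 119, 103]
tip [0.42478751 0.23469427 0.10548639] [0.42573451 0.23392194 0.10532312]
```

The crate centre is at y≈0.195-0.197 and the bay from the track ends is 0.195, so it's home. The lever tip is at (0.425,0.234,0.105).

Run:
```python
from h import *
print(go((.387,.234,.25),np.radians(90)),go((.387,.234,.1),np.radians(90)),go((.49,.234,.1),np.radians(90)))
```

```text
([-0.1049, -0.588, 0.0836], [-0.0002, 0.0, 0.0039]) ([-0.1048, -0.5878, 0.4586], [-0.0002, 0.0, 0.0039]) ([0.1526, -0.5847, 0.4586], [-0.0002, 0.0, 0.0039])
```

```bash
python3 -m handwheel '[[0,-0.12,0,0,0,0,-1],[-0.03,-0.26,0,0,0,0,-1],[-0.06,-0.4,0,0,0,0,-1],[-0.1,-0.52,0,0,0,0,-1],[-0.105,-0.588,0.05,0,0,0,-1],[-0.105,-0.588,0.1,0,0,0,-1],[-0.105,-0.588,0.2,0,0,0,-1],[-0.105,-0.588,0.3,0,0,0,-1],[-0.105,-0.588,0.4,0,0,0,-1],[-0.105,-0.588,0.45,0,0,0,-1],[-0.105,-0.588,0.458,0,0,0,-1],[-0.105,-0.588,0.458,0,0,0,-1]]'
python3 -m handwheel '[[0.02,0,0,0,0,0,-1],[0.05,0,0,0,0,0,-1],[0.075,0,0,0,0,0,-1],[0.1,0,0,0,0,0,-1],[0.125,0,0,0,0,0,-1],[0.15,0,0,0,0,0,-1],[0.175,0,0,0,0,0,-1],[0.2,0,0,0,0,0,-1],[0.22,0,0,0,0,0,-1],[0.24,0,0,0,0,0,-1],[0.24,0,0,0,0,0,-1]]'
```

```text
time: 62.48
eef_pos: [0.388, 0.2341, 0.1008]
tcp_rot: [1.0, 0.006, 0.0, -0.0]
contact_force: [-0.3, -0.2, -0.1]
opening: -0.003
finger_force: 0.0
time: 63.85
eef_pos: [0.4763, 0.2348, 0.0996]
tcp_rot: [1.0, 0.006, -0.012, 0.001]
contact_force: [-20.6, -1.0, 15.0]
opening: -0.001
finger_force: 12.9
```

```bash
python3 -m handwheel '[[-0.05,0,0,0,0,0,-1],[-0.15,0,0,0,0,0,-1],[-0.2,0,-0.06,0,0,0,-1],[-0.2,0.05,-0.18,0,0,0,-1],[-0.2,0.15,-0.3,0,0,0,-1],[-0.15,0.3,-0.38,0,0,0,-1],[-0.1,0.45,-0.38,0,0,0,-1],[-0.05,0.6,-0.38,0,0,0,-1],[-0.05,0.7,-0.38,0,0,0,-1],[-0.05,0.7,-0.38,0,0,0,-1]]'
python3 - <<'E'
from h import *
im=snap("top","t26.png");b=snap("side","s26.png");C={}
for n,I,(x0,y0,x1,y1) in(("top",im,(155,180,195,235)),("side",b,(160,135,215,195))):
    g=cv2.GaussianBlur(I,(3,3),0).mean(2)[y0:y1,x0:x1];m=(g<62).astype(np.uint8)
    N,_,st,c=cv2.connectedComponentsWithStats(m);print(n,[(st[i].tolist(),(c[i]+[x0,y0]).round(1).tolist()) for i in range(1,N)])
for X in([.505,.234,.1055],[.49,.234,.11]): print(px("top",np.array(X)),px("side",np.array(X)))
print(slots(im,y0=.195))
E
```

```text
time: 65.1
eef_pos: [0.4674, -0.0484, 0.253]
tcp_rot: [1.0, 0.003, 0.001, 0.001]
contact_force: [-0.5, -0.3, 0.3]
opening: -0.002
finger_force: 0.0
top [([15, 9, 9, 8, 58], [173.9, 192.6])]
side [([11, 0, 29, 28, 439], [184.5, 146.6]), ([39, 3, 1, 1, 1], [199.0, 138.0]), ([48, 2, 1, 1, 1], [208.0, 137.0]), ([46, 15, 2, 2, 2], [206.5, 150.5]), ([49, 17, 6, 8, 18], [212.2, 156.0]), ([47, 19, 2, 2, 3], [207.3, 154.7]), ([34, 29, 16, 13, 95], [200.7, 170.3]), ([24, 40, 8, 5, 21], [187.4, 177.3]), ([25, 44, 15, 10, 42], [192.0, 183.4]), ([14, 47, 9, 6, 15], [177.6, 184.3])]
[173.92044425 191.82475482] [195.926042   152.84560274]
[173.34310434 196.96015792] [192.35881608 153.44972559]
[(np.float64(114.3), np.float64(13.5)), (np.float64(155.5), np.float64(18.0)), (np.float64(196.8), np.float64(19.5)), (np.float64(238.8), np.float64(23.5)), (np.float64(275.5), np.float64(17.0))]
```

The lever tip is now at x≈0.503, about 0.9-0.95 rad over. One more short push will confirm it's on its stop.

Run:
```python
from h import *
print(go((.43,.234,.25)),go((.43,.234,.1)))
```

```text
([-0.0846, -0.7001, 0.0068], [0.0, 0.0, 0.0]) ([-0.0848, -0.7, 0.3818], [0.0, 0.0, 0.0])
```

```bash
python3 -m handwheel '[[-0.02,-0.12,0,0,0,0,-1],[-0.04,-0.26,0,0,0,0,-1],[-0.06,-0.4,0,0,0,0,-1],[-0.085,-0.54,0,0,0,0,-1],[-0.085,-0.65,0,0,0,0,-1],[-0.085,-0.7,0.08,0,0,0,-1],[-0.085,-0.7,0.18,0,0,0,-1],[-0.085,-0.7,0.28,0,0,0,-1],[-0.085,-0.7,0.35,0,0,0,-1],[-0.085,-0.7,0.375,0,0,0,-1],[-0.085,-0.7,0.375,0,0,0,-1]]'
python3 -m handwheel '[[0.03,0,0,0,0,0,-1],[0.06,0,0,0,0,0,-1],[0.09,0,0,0,0,0,-1],[0.105,0,0,0,0,0,-1],[0.105,0,0,0,0,0,-1]]'
python3 -m handwheel '[[0.015,0,0,0,0,0,-1],[0.03,0,0,0,0,0,-1],[0.03,0,0,0,0,0,-1],[0.03,0,0,0,0,0,-1]]'
```

```text
time: 66.58
eef_pos: [0.4288, 0.235, 0.1026]
tcp_rot: [1.0, 0.007, -0.0, 0.0]
contact_force: [0.7, 0.4, -0.4]
opening: -0.0
finger_force: 0.0
time: 67.2
eef_pos: [0.4718, 0.2346, 0.1025]
tcp_rot: [1.0, 0.006, -0.0, -0.0]
contact_force: [0.0, -0.1, -0.1]
opening: -0.001
finger_force: 0.0
time: 67.7
eef_pos: [0.4768, 0.2347, 0.1014]
tcp_rot: [1.0, 0.006, -0.01, 0.001]
contact_force: [-16.7, -1.7, 10.9]
opening: -0.0
finger_force: 9.9
```

It stopped at the same place with a steep force, so the lever is on its stop. I retreat, check and hand in.

```bash
python3 -m handwheel '[[-0.05,0,0,0,0,0,-1],[-0.12,0,-0.02,0,0,0,-1],[-0.12,0,-0.1,0,0,0,-1],[-0.12,0.05,-0.22,0,0,0,-1],[-0.1,0.15,-0.34,0,0,0,-1],[-0.1,0.3,-0.38,0,0,0,-1],[-0.1,0.45,-0.38,0,0,0,-1],[-0.05,0.6,-0.38,0,0,0,-1],[-0.05,0.7,-0.38,0,0,0,-1],[-0.05,0.7,-0.38,0,0,0,-1],[-0.05,0.7,-0.38,0,0,0,-1],[-0.05,0.7,-0.38,0,0,0,-1]]'
python3 - <<'E'
from h import *
from plant import ctrl
im=snap("top","t27.png");sl=slots(im,y0=.195);print(sl)
g=cv2.GaussianBlur(im,(3,3),0).mean(2)[180:235,155:195];N,_,st,c=cv2.connectedComponentsWithStats((g<62).astype(np.uint8))
tips=[c[i]+[155,180] for i in range(1,N)];print(tips)
if abs(sl[-1][0]-275.5)<3 and any(t[1]<195 for t in tips): print(ctrl.sign_off())
E
```

```text
time: 69.2
eef_pos: [0.4666, -0.0442, 0.2545]
tcp_rot: [1.0, 0.007, -0.0, -0.0]
contact_force: [-0.2, 0.4, 0.3]
opening: 0.002
finger_force: 0.0
[(np.float64(114.3), np.float64(13.5)), (np.float64(155.5), np.float64(18.0)), (np.float64(196.0), np.float64(18.0)), (np.float64(237.0), np.float64(20.0)), (np.float64(275.8), np.float64(17.5))]
[array([173.83606557, 192.54098361])]
the job is handed in; nothing more can be done
None
```

I handed the job in at about 69 s: all four panels are in the crate in slots of their own, the crate is home against the bay's end stop, and the lever is thrown over to its stop; the verdict was not shown.

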